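# Sort bearing balls from spacer washers on the tilting board

### The arm

A 6-joint arm with a two-finger parallel gripper is mounted at the origin on a cart in front of the work surface, level with it; the furniture and walls round the work are solid. World frame = base frame: x ahead of the robot, y to its left, z up, the work surface at z = 0. Lengths are in m, angles in rad, forces in N, time in s.
With the tool pointing down it reaches from about 0.3 to 1 m from the base axis. Payload 5.1 kg.
Tool frame: the origin (TCP) lies on the centre line of the jaws, within the pads' length; the fingertips stand 14 mm ahead of it and the grasp point (between the pads) lies 5 mm behind it; z points along the fingers, y is the direction in which the jaws open and shut (so a half turn about z gives the same grasp; the last joint's range is limited). The gripper opens to 95 mm and grips with 3 to 60 N. Pads are 20 mm wide; open, the fingers measure 119 mm over their backs; the gripper's body (75 mm by 180 mm) begins 59 mm behind the grasp point.
Start: joints at [1.035, 0.124, 1.65, -0, 1.367, -0.083], TCP at [0.284, 0.584, 0.229] pointing down, gripper open.
Joint ranges: [-2.61, 2.61], [-1.02, 2.33], [0.03, 2.71], [-1.35, 4.49], [0.32, 2.68], [-2.91, 2.91]. Speed limits (rad/s): [2.57, 2.57, 3.14, 3.14, 3.14, 3.14].

### API

Orientations are given as a unit quaternion [w, x, y, z].
In Python, from bench import env gives the robot as it stands. The module is installed in compiled form; this text tells all that it offers.
- The arm moves only by the tool servo_tool, never from a script. Its argument "motion" is a list of rows, each a list of 7 numbers: the closure, from 0 (fully open) to 1 (shut), then the shift along the tool's x, y, z in mm, then the turn, a rotation vector about the tool's x, y, z in rad. A call has 1 to 5 rows; each row shifts and turns the commanded pose from where the row before left it, along the tool's axes as they then stand; what a row does not reach is not made up. A row lasts 1/12 s, in which the tool goes at most 41.7 mm and 7.16 degrees, less where a joint would pass 70% of its speed; a pose out of reach is approached as far as the arm can. A call with a gripper value outside its range is refused whole. The fingers move at their own pace and stop on an object; the grip force is fixed at half the most. Time passes only in rows, so rows that do not move let the fingers close. It gives the time, the measured TCP pose, the force and the opening at its end, in the units of the state.
- env.get_obs(): the state, without advancing time (a new reading comes with each control period).
- env.camera(name): name is "scene" or "top" or "wrist"; returns the picture (400x640x3 uint8, blue, green, red); there is no depth.
- env.calibration(name): a dict with "mtx" (3x3 intrinsics, pixels), "R" (3x3) and "t" (3): a world point X has camera coordinates R X + t. Camera axes: x right, y down, z forward; pixel columns grow to the right and rows downward; lengths in m; the calibration is good to about 2 mm. A picture is of the moment at which its call begins: read the wrist's pose just before it. calibration takes no time and is no camera call; for the wrist camera it gives the pose at the moment of the call.
- env.close_job(): hands the job in, once; it reports no verdict.
The state is a dict: "time_s": time; "q": joint angles; "qd": joint speeds; "joint_efforts": joint torques, N m; "tool_pos": TCP position; "tcp_rot": TCP orientation; "wrist_force": force on the tool from outside, world axes, zero at the start; "torque": the same for the moment, N m; "finger_gap": opening from 0.0 (shut) to 1.0 (fully open).
Only numpy, scipy, OpenCV 4.12 (cv2) and the standard library are available. Lean on these libraries where they do the work, as an engineer would, in place of code of your own. Each camera call takes 0.05 s, during which the arm holds its last target. There are 200 camera calls.

### The job

A fixture was stripped down and its steel balls and thick washers lie mixed on the sorting board. Using the board's knob, swivel it until its open edge faces the dark ball bin and tip it just far enough that all the balls roll off into the bin while all the washers stay on the board; never pick the balls up. Then put every washer into the aluminium tray, and leave the board level and swivelled back home, pointer on its mark.

Things in the scene. Friction and masses are not known exactly. Their poses are not given: they have to be found in the camera images.
- pivot (a point): Sorting board stand: fixed round foot 112 mm across, a turntable on it, and on top a grey sheet board with raised rims on three sides and one open edge. This point is where the upright swivel axis and the level tilt axis cross, 95 mm above the table. Its x axis (level) points the way the open edge faces when the swivel is at 0 (home, white pointer of the turntable over the white mark on the foot); z is up.
- swivel (a joint): swivel angle of the board about the upright axis through 'pivot', rad; 0 = home, positive = anticlockwise seen from above, range -1.3 to 1.3. Stiff: stays where it is left, moves with about 3 N sideways at the knob.
- tilt (a joint): tilt angle of the board about the level axis through 'pivot', rad; 0 = level, positive = open edge down and knob up, range -0.2 to 0.5. It starts leaning back at about -0.13. Stiff: stays where it is left, moves with about 4 N up or down at the knob. The balls begin to roll at about 0.1; the washers begin to slide too at about 0.45 to 0.6; 0.3 to 0.38 works well.
- knob (a point): centre of the black ball knob, 22 mm across, on a short 8 mm stem behind the board, on the side opposite the open edge, 118 mm from 'pivot'; both joints are worked by it. At swivel s and tilt t it lies at pivot - 0.118*cos(t) along the board's facing (pivot's x axis turned by s), and 0.118*sin(t) above pivot. Can be pinched from above; it may turn in the fingers. Clear of the rear rim by 31 mm.
- board_top (a point): centre of the board's upper face (turns with swivel and tilt): x towards the open edge, which is 76 mm away, y across, z normal to the board. Usable face 148 mm (x) by 136 mm (y); rims 14 mm high, 4 mm thick at the rear and both sides. 4 mm above 'pivot' when level.
- bin_floor (a point): ball bin: open dark sheet-steel box, fixed on the table beside the stand, 118 mm (x) by 166 mm (y) outside, walls 3 mm thick and 45 mm high (the far one 61 mm). This point is the centre of its inner floor. Its x axis points straight away from the stand; seen from above it lies 127 to 131 mm from 'pivot', and the board faces it squarely when its open edge looks along pivot -> bin_floor; the edge then overhangs the bin's near wall.
- washer_tray_in (a point): washer tray: loose bright aluminium open tray on the table to the robot's right, 104 mm (x) by 124 mm (y) by 28 mm high, walls 3 mm, about 0.6 kg. This point is the centre of its inner floor, 3 mm above the table; axes along its sides, z up.
- washer_1_center (a point): centre of a plain steel spacer washer, 24 mm across, 10 mm thick, 11 mm bore, lying flat (z axis along its bore), 30 g; may be absent
- washer_2_center (a point): centre of a plain steel spacer washer, 24 mm across, 10 mm thick, 11 mm bore, lying flat (z axis along its bore), 30 g; may be absent
- washer_3_center (a point): centre of a plain steel spacer washer, 24 mm across, 10 mm thick, 11 mm bore, lying flat (z axis along its bore), 30 g; may be absent
- washer_4_center (a point): centre of a plain steel spacer washer, 24 mm across, 10 mm thick, 11 mm bore, lying flat (z axis along its bore), 30 g; may be absent
- washer_5_center (a point): centre of a plain steel spacer washer, 24 mm across, 10 mm thick, 11 mm bore, lying flat (z axis along its bore), 30 g; may be absent
- washer_6_center (a point): centre of a plain steel spacer washer, 24 mm across, 10 mm thick, 11 mm bore, lying flat (z axis along its bore), 30 g; may be absent
- ball_1_center (a point): centre of a plain steel bearing ball, 20 mm across, 33 g; may be absent
- ball_2_center (a point): centre of a plain steel bearing ball, 20 mm across, 33 g; may be absent
- ball_3_center (a point): centre of a plain steel bearing ball, 20 mm across, 33 g; may be absent
- ball_4_center (a point): centre of a plain steel bearing ball, 20 mm across, 33 g; may be absent

How it is judged:
By the outcome, as a careful person would: the job done as asked, in the order asked, and still so for the second after the job is handed in, with the robot touching nothing.
Of washer_1, washer_2, washer_3, washer_4, washer_5, washer_6 only 4 to 6 are there at a start; the rules pass over those that are not, and their reading is None.
Of ball_1, ball_2, ball_4 only 1 to 3 are there at a start; the rules pass over those that are not, and their reading is None.
At some moment in a run one of washer_tray may be knocked a few centimetres aside while the robot is not near it.
Once in a run the grip may slacken for a moment while it holds something.
It also fails if it takes over 210 s, if anything falls off the work surface, if the arm or the gripper's body presses on something with over 40 N, if the wrist force passes 120 N, or if a joint passes its speed limit or range.

## Working session

There is one attempt and no reset: what is moved stays moved. The work goes in short steps, Python scripts to look and compute and a tool call to move; the robot and the scene stay as the last step left them, time stands still between calls to the robot, and variables do not carry over. Pictures are saved under pics/ and viewed, about 12 in all and at most 16, crops included, and the job is handed in when it is done.

Besides the shell and the picture viewer there is one more tool, called after "Emit:" as name(argument=value, ...), one argument or row to a line, values as JSON. servo_tool: Moves the arm, as the interface text tells. Its arguments: {"type":"object","properties":{"motion":{"type":"array"}},"required":["motion"]}

```bash
mkdir -p pics; ls; python3 - <<'E'
from bench import env
import cv2,numpy as np
o=env.get_obs();print({k:np.round(v,3) for k,v in o.items()})
a=env.camera("scene");b=env.camera("top")
cv2.imwrite("pics/scene0.png",a);cv2.imwrite("pics/top0.png",b)
for n in("scene","top","wrist"):
  c=env.calibration(n);print(n,np.round(c["mtx"],1).tolist(),np.round(c["R"],3).tolist(),np.round(c["t"],3), np.round(-c["R"].T@c["t"],3))
E
```

```text
pics
{'time_s': np.float64(0.0), 'q': array([ 1.035,  0.124,  1.652, -0.   ,  1.368, -0.083]), 'qd': array([-0.001,  0.   , -0.001, -0.001,  0.   , -0.002]), 'joint_efforts': array([ 1.0000e-03, -4.1760e+01, -3.5993e+01,  7.7000e-02,  4.9000e-02,
       -0.0000e+00]), 'tool_pos': array([0.284, 0.584, 0.227]), 'tcp_rot': array([-0.   ,  0.224,  0.974, -0.001]), 'wrist_force': array([0.026, 0.009, 0.416]), 'torque': array([ 0.031, -0.001,  0.024]), 'finger_gap': np.float64(1.001)}
scene [[403.2, 0.0, 312.2], [0.0, 403.2, 198.5], [0.0, 0.0, 1.0]] [[0.779, -0.627, -0.008], [-0.302, -0.363, -0.881], [0.55, 0.689, -0.473]] [-0.449  0.231  0.742] [ 0.011 -0.709  0.55 ]
top [[485.7, 0.0, 326.0], [0.0, 485.7, 209.1], [0.0, 0.0, 1.0]] [[0.029, -1.0, 0.001], [-0.988, -0.029, -0.152], [0.152, 0.003, -0.988]] [-0.08   0.535  1.007] [ 0.378 -0.068  1.076]
wrist [[299.1, 0.0, 322.8], [0.0, 299.1, 199.5], [0.0, 0.0, 1.0]] [[0.437, 0.899, -0.002], [0.86, -0.418, 0.292], [0.262, -0.129, -0.956]] [-0.649 -0.033  0.391] [0.209 0.621 0.383]
```

View pics/top0.png

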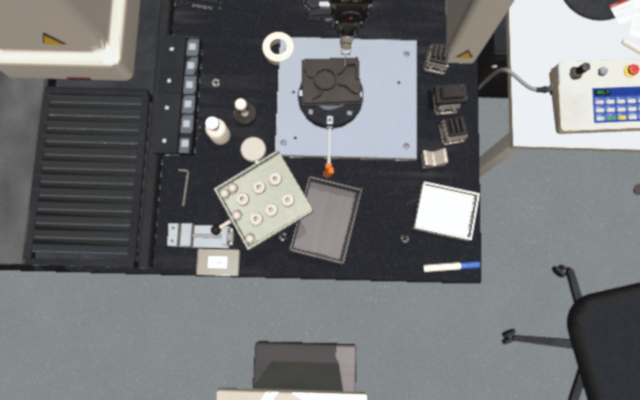

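View pics/scene0.png

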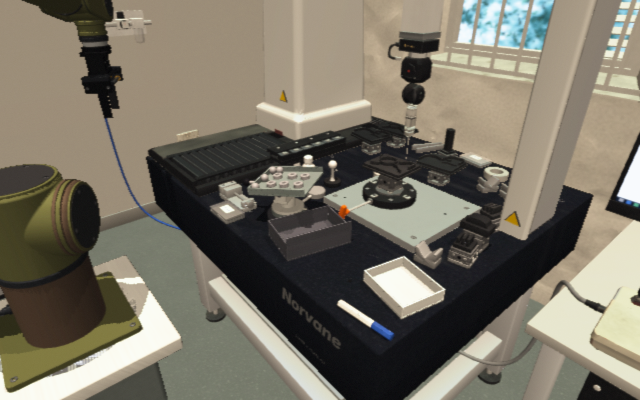

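```bash
cat > h.py <<'E'
from bench import env
import cv2,numpy as np
from scipy.spatial.transform import Rotation as Ro
def cal(n): return env.calibration(n)
def ray(c,u,v):
    d=c["R"].T@np.linalg.solve(c["mtx"],[u,v,1.]); return -c["R"].T@c["t"],d/np.linalg.norm(d)
def onz(c,u,v,z):
    o,d=ray(c,u,v); return o+d*(z-o[2])/d[2]
def tri(*rs):
    A=sum(np.eye(3)-np.outer(d,d) for o,d in rs);b=sum((np.eye(3)-np.outer(d,d))@o for o,d in rs)
    p=np.linalg.solve(A,b);return p,[np.linalg.norm(np.cross(p-o,d)) for o,d in rs]
def proj(c,X):
    p=c["mtx"]@(c["R"]@np.asarray(X)+c["t"]);return p[:2]/p[2]
def crop(img,x0,y0,x1,y1,s,name):
    cv2.imwrite(name,cv2.resize(img[y0:y1,x0:x1],None,fx=s,fy=s,interpolation=cv2.INTER_CUBIC))
E
python3 - <<'E'
from h import *
a=cv2.imread("pics/top0.png");b=cv2.imread("pics/scene0.png")
A=cv2.resize(a[140:280,160:370],None,fx=3.8,fy=3.8,interpolation=cv2.INTER_CUBIC)
cv2.imwrite("pics/t0c.png",A)
crop(b,200,140,360,270,5,"pics/s0c.png")
E
```

```text
(no output)
```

View pics/t0c.png

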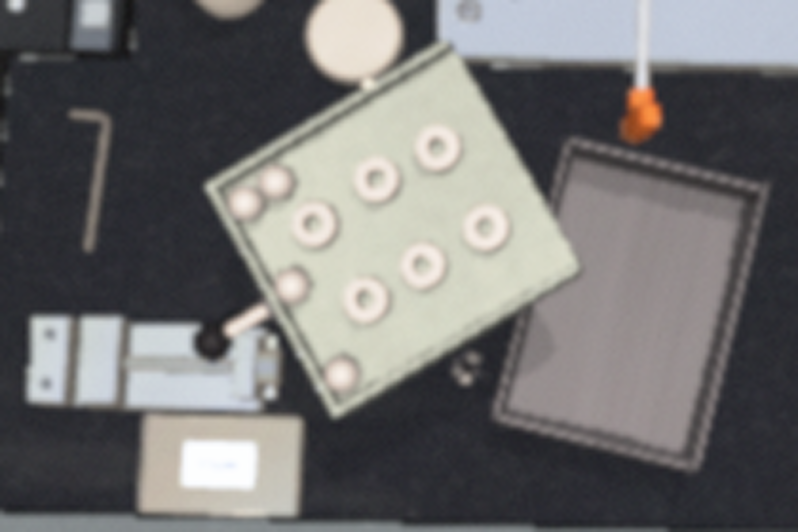

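View pics/s0c.png

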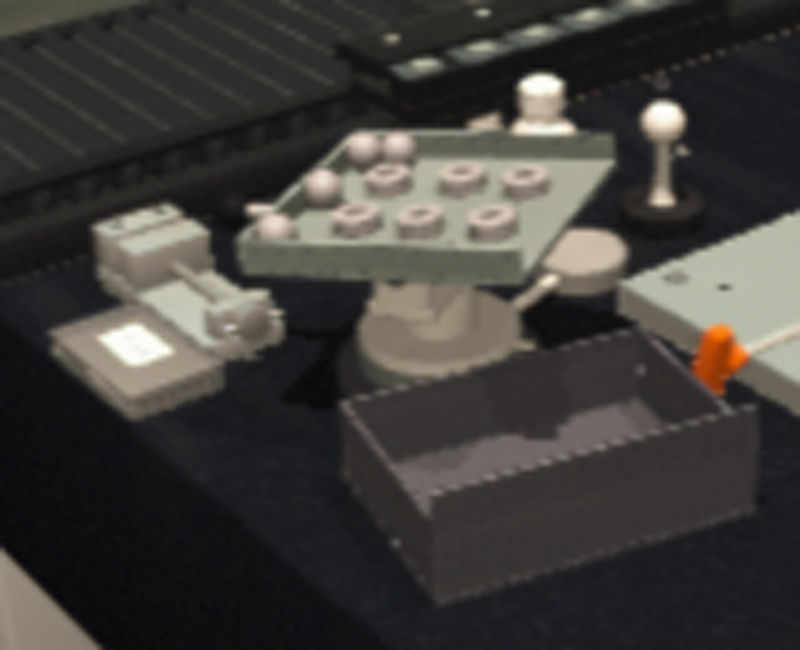

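```bash
cat >> h.py <<'E'
from scipy.optimize import least_squares
def board_pts(p,P): # p=x,y,yaw,tilt ; P in pivot frame tilted
    R=(Ro.from_euler('z',p[2])*Ro.from_euler('y',p[3])).as_matrix()
    return np.asarray(P)@R.T+[p[0],p[1],.095]
E
python3 - <<'E'
from h import *
T=cal("top");S=cal("scene")
f=lambda q:(160+q[0]/3.8-.37,140+q[1]/3.8-.37)
g=lambda q:(200+q[0]/5-.4,140+q[1]/5-.4)
P=[(-.076,.072,.018),(.076,.072,.018),(.076,-.072,.018),(-.076,-.072,.018),(-.118,0,0)]
t=[f(q) for q in[(208,187),(450,45),(578,268),(335,415),(212,342)]]
s=[None,g((614,133)),None,g((240,240)),g((233,210))]
def res(p):
    X=board_pts(p,P);r=[]
    for x,u,v in zip(X,t,s):
        r+=list(proj(T,x)-u)
        if v: r+=list(proj(S,x)-v)
    return r
for tl in (-.13,.1):
    q=least_squares(res,[.35,.1,-.6,tl]);print(q.x,np.round(q.fun,1))
p=q.x
b=[onz(T,*f(q),z) for q,z in[((568,140),.045),((768,187),.061),((695,470),.061),((497,417),.045)]]
b=np.array(b);print("bin",np.round(b,3),[np.linalg.norm(b[i]-b[i-1])for i in range(4)])
c=b.mean(0);dv=c[:2]-p[:2];print("bin c",c,"dist",np.linalg.norm(dv),"dir",np.arctan2(dv[1],dv[0]), "normal",[np.arctan2(*(b[i]-b[j])[[1,0]]) for i,j in((1,0),(2,3))],"side dir",[np.arctan2(*(b[i]-b[j])[[1,0]])-np.pi/2 for i,j in((0,3),(1,2))])
im=cv2.imread("pics/top0.png")
m=np.zeros((400,640),np.uint8);m[175:250,405:485]=(im[175:250,405:485].min(2)>200)*255
cn=max(cv2.findContours(m,0,2)[0],key=cv2.contourArea);bx=cv2.boxPoints(cv2.minAreaRect(cn))
w=np.array([onz(T,*q,.028) for q in bx]);print("tray",w.round(3),w.mean(0),[np.linalg.norm(w[i]-w[i-1])for i in range(4)])
E
```

```text
[ 0.54348102  0.0617784  -1.01728606 -0.1189175 ] [-0.6 -0.5 -0.5 -1.5  0.1  0.2  1.2  0.6 -0.1  0.7 -1.2 -0.   0.4 -0.
  0.3  0.1]
[ 0.54348102  0.0617784  -1.01728603 -0.11891742] [-0.6 -0.5 -0.5 -1.5  0.1  0.2  1.2  0.6 -0.1  0.7 -1.2 -0.   0.4 -0.
  0.3  0.1]
bin [[ 0.607 -0.025  0.045]
 [ 0.58  -0.139  0.061]
 [ 0.421 -0.102  0.061]
 [ 0.448  0.009  0.045]] [np.float64(0.1627819705769817), np.float64(0.11788016911305002), np.float64(0.16313463609521872), np.float64(0.11499331813634224)]
bin c [ 0.51423352 -0.06432461  0.053     ] dist 0.12945031387655423 dir -1.7987001860992313 normal [np.float64(-1.8058867667281637), np.float64(-1.8093507327753493)] side dir [np.float64(-1.7825982157387261), np.float64(-1.8005204537011044)]
tray [[ 0.505 -0.256  0.028]
 [ 0.607 -0.277  0.028]
 [ 0.584 -0.402  0.028]
 [ 0.482 -0.379  0.028]] [ 0.54473507 -0.32858631  0.028     ] [np.float64(0.12522793653752046), np.float64(0.10433410841821933), np.float64(0.12704528387057462), np.float64(0.10399821391886245)]
```

```bash
cat >> h.py <<'E'
import json
def yang():
    w=env.get_obs()["tcp_rot"];R=Ro.from_quat([w[1],w[2],w[3],w[0]]).as_matrix();return np.arctan2(R[1,1],R[0,1])
def plan(tgts,grip,start=None):
    """tgts: list of (x,y,z,yang or None[,maxstep mm]); prints rows in calls of 5"""
    o=env.get_obs();p=np.array(o["tool_pos"]) if start is None else np.array(start[:3]);a=yang() if start is None else start[3];rows=[]
    for t in tgts:
        q=np.array(t[:3]);b=a if t[3] is None else t[3];d=(b-a+np.pi)%(2*np.pi)-np.pi
        st=t[4] if len(t)>4 else 40
        n=int(max(np.ceil(np.linalg.norm(q-p)*1000/st),np.ceil(abs(d)/.115),1))
        for i in range(n):
            s=(q-p)/n*1000;y=np.array([np.cos(a),np.sin(a)]);x=np.array([-y[1],y[0]])
            rows.append([grip,round(float(s[:2]@x),1),round(float(s[:2]@y),1),round(-float(s[2]),1),0,0,round(-d/n,4)]);a+=d/n
        p=q
    for i in range(0,len(rows),5): print(json.dumps(rows[i:i+5]))
def st():
    o=env.get_obs();print("t",round(float(o["time_s"]),2),"p",np.round(o["tool_pos"],4),"ya",round(float(yang()),3),"F",np.round(o["wrist_force"],1),"gap",round(float(o["finger_gap"]),3),"q",np.round(o["q"],2))
E
python3 - <<'E'
from h import *
plan([(.482,.161,.25,.554)],0)
E
```

```text
[[0, -30.3, -24.5, -1.9, 0, 0, 0.047], [0, -31.4, -23.0, -1.9, 0, 0, 0.047], [0, -32.4, -21.5, -1.9, 0, 0, 0.047], [0, -33.4, -20.0, -1.9, 0, 0, 0.047], [0, -34.3, -18.4, -1.9, 0, 0, 0.047]]
[[0, -35.1, -16.8, -1.9, 0, 0, 0.047], [0, -35.9, -15.1, -1.9, 0, 0, 0.047], [0, -36.5, -13.4, -1.9, 0, 0, 0.047], [0, -37.1, -11.7, -1.9, 0, 0, 0.047], [0, -37.6, -9.9, -1.9, 0, 0, 0.047]]
[[0, -38.1, -8.1, -1.9, 0, 0, 0.047], [0, -38.4, -6.3, -1.9, 0, 0, 0.047]]
```

Emit:
servo_tool(
  motion=[
    [0,-30.3,-24.5,-1.9,0,0,0.047],
    [0,-31.4,-23,-1.9,0,0,0.047],
    [0,-32.4,-21.5,-1.9,0,0,0.047],
    [0,-33.4,-20,-1.9,0,0,0.047],
    [0,-34.3,-18.4,-1.9,0,0,0.047],
  ],
)

```text
time_s: 0.52
tool_pos: [0.367, 0.4065, 0.2376]
tcp_rot: [-0.0, 0.338, 0.941, -0.0]
wrist_force: [0.8, -0.5, 0.6]
finger_gap: 1.001
```

Emit:
servo_tool(
  motion=[
    [0,-35.1,-16.8,-1.9,0,0,0.047],
    [0,-35.9,-15.1,-1.9,0,0,0.047],
    [0,-36.5,-13.4,-1.9,0,0,0.047],
    [0,-37.1,-11.7,-1.9,0,0,0.047],
    [0,-37.6,-9.9,-1.9,0,0,0.047],
  ],
)

```text
time_s: 0.93
tool_pos: [0.4494, 0.2301, 0.2474]
tcp_rot: [-0.0, 0.446, 0.895, -0.0]
wrist_force: [0.1, 0.3, 0.1]
finger_gap: 0.997
```

Emit:
servo_tool(
  motion=[
    [0,-38.1,-8.1,-1.9,0,0,0.047],
    [0,-38.4,-6.3,-1.9,0,0,0.047],
    [0,0,0,0,0,0,0],
    [0,0,0,0,0,0,0],
  ],
)

```text
time_s: 1.27
tool_pos: [0.4827, 0.1599, 0.2511]
tcp_rot: [-0.0, 0.488, 0.873, -0.0]
wrist_force: [-0.0, 0.7, 0.1]
finger_gap: 0.999
```

```bash
python3 - <<'E'
from h import *
st();c=cal("wrist");im=env.camera("wrist");np.savez("w1.npz",**c);cv2.imwrite("pics/w1.png",im)
E
```

```text
t 1.27 p [0.4827 0.1599 0.2511] ya 0.55 F [-0.   0.7  0.1] gap 0.999 q [ 0.21 -0.21  1.93  0.    1.42 -0.34]
```

View pics/w1.png

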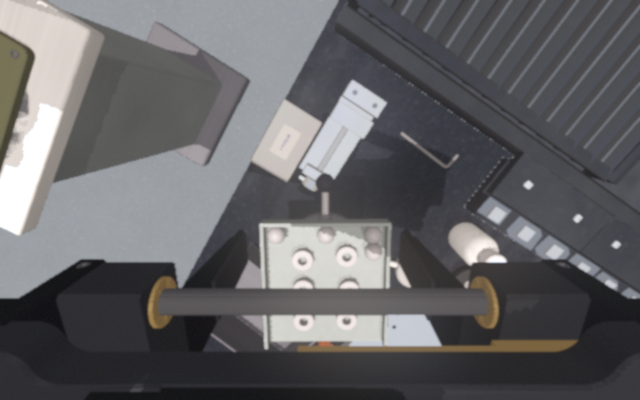

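```bash
python3 - <<'E'
from h import *
c=dict(np.load("w1.npz"));im=cv2.imread("pics/w1.png")
p=[.5435,.0618,-1.0173,-.119]
X=board_pts(p,[(-.118,0,0),(-.076,.072,.018),(-.076,-.072,.018)]);print(X.round(4),[proj(c,x).round(1) for x in X])
crop(im,240,150,400,270,5,"pics/w1c.png")
E
```

```text
[[0.4819 0.1615 0.081 ]
 [0.564  0.1657 0.1039]
 [0.4415 0.09   0.1039]] [array([323.1, 184.2]), array([389.6, 224.5]), array([256.9, 224.9])]
```

View pics/w1c.png

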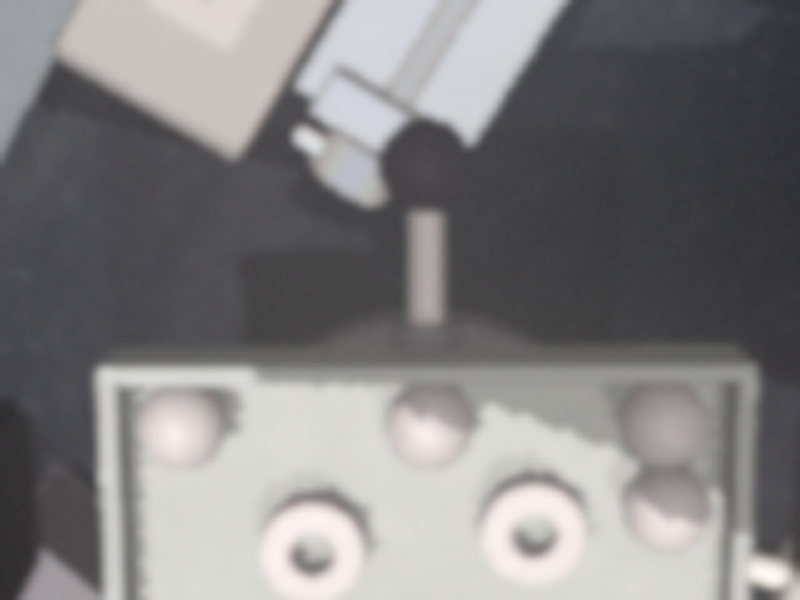

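```bash
cat >> h.py <<'E'
PV=np.array([.5435,.0618])
def knob(yaw,t): return (PV[0]-.118*np.cos(t)*np.cos(yaw),PV[1]-.118*np.cos(t)*np.sin(yaw),.095+.118*np.sin(t)-.005,yaw+np.pi/2)
E
python3 - <<'E'
from h import *
plan([(.4822,.1612,.12,.554),(.4822,.1612,.076,None,20)],.55)
E
```

```text
[[0.55, 0.0, 0.0, 32.7, 0, 0, -0.0003], [0.55, 0.0, 0.0, 32.7, 0, 0, -0.0003], [0.55, 0.0, 0.0, 32.7, 0, 0, -0.0003], [0.55, 0.0, 0.0, 32.7, 0, 0, -0.0003], [0.55, 0.0, 0.0, 14.7, 0, 0, -0.0]]
[[0.55, 0.0, 0.0, 14.7, 0, 0, -0.0], [0.55, 0.0, 0.0, 14.7, 0, 0, -0.0]]
```

Emit:
servo_tool(
  motion=[
    [0.55,0,0,32.7,0,0,0],
    [0.55,0,0,32.7,0,0,0],
    [0.55,0,0,32.7,0,0,0],
    [0.55,0,0,32.7,0,0,0],
    [0.55,0,0,14.7,0,0,0],
  ],
)

```text
time_s: 1.73
tool_pos: [0.4784, 0.1626, 0.1008]
tcp_rot: [-0.003, 0.485, 0.874, -0.002]
wrist_force: [-0.4, -1.0, 0.4]
finger_gap: 0.704
```

Emit:
servo_tool(
  motion=[
    [0.55,0,0,14.7,0,0,0],
    [0.55,0,0,14.7,0,0,0],
    [0.55,0,0,0,0,0,0],
  ],
)

```text
time_s: 1.98
tool_pos: [0.4789, 0.1626, 0.0728]
tcp_rot: [-0.003, 0.485, 0.874, -0.002]
wrist_force: [0.3, 0.4, -0.5]
finger_gap: 0.498
```

Emit:
servo_tool(
  motion=[
    [1,0,0,0,0,0,0],
    [1,0,0,0,0,0,0],
    [1,0,0,0,0,0,0],
    [1,0,0,0,0,0,0],
    [1,0,0,0,0,0,0],
  ],
)

```text
time_s: 2.4
tool_pos: [0.4833, 0.1621, 0.0779]
tcp_rot: [0.001, 0.487, 0.874, 0.001]
wrist_force: [0.7, 2.0, 1.7]
finger_gap: 0.214
```

```bash
python3 - <<'E'
from h import *
st()
o=env.get_obs();p=o["tool_pos"];d=PV-p[:2];print(np.hypot(*d),np.arctan2(d[1],d[0]))
ys=np.linspace(-1.0173,-1.80,13);s=knob(-1.0173,-.119);print(s)
plan([(*knob(y,-.119),) for y in ys[1:]],1,start=s)
E
```

```text
t 2.4 p [0.4833 0.1621 0.0779] ya 0.554 F [0.7 2.  1.7] gap 0.214 q [ 0.22 -0.04  2.09  0.    1.09 -0.34]
0.11701122064432583 -1.0303517195490386
(np.float64(0.4819102358904534), np.float64(0.16147172207857474), np.float64(0.07599111800243268), 0.5534963267948965)
[[1, -0.2, 7.6, -0.0, 0, 0, 0.0652], [1, -0.2, 7.6, -0.0, 0, 0, 0.0652], [1, -0.2, 7.6, -0.0, 0, 0, 0.0652], [1, -0.2, 7.6, -0.0, 0, 0, 0.0652], [1, -0.2, 7.6, -0.0, 0, 0, 0.0652]]
[[1, -0.2, 7.6, -0.0, 0, 0, 0.0652], [1, -0.2, 7.6, -0.0, 0, 0, 0.0652], [1, -0.2, 7.6, -0.0, 0, 0, 0.0652], [1, -0.2, 7.6, -0.0, 0, 0, 0.0652], [1, -0.2, 7.6, -0.0, 0, 0, 0.0652]]
[[1, -0.2, 7.6, -0.0, 0, 0, 0.0652], [1, -0.2, 7.6, -0.0, 0, 0, 0.0652]]
```

Emit:
servo_tool(
  motion=[
    [1,-0.2,7.6,0,0,0,0.0652],
    [1,-0.2,7.6,0,0,0,0.0652],
    [1,-0.2,7.6,0,0,0,0.0652],
    [1,-0.2,7.6,0,0,0,0.0652],
    [1,-0.2,7.6,0,0,0,0.0652],
  ],
)

```text
time_s: 2.82
tool_pos: [0.5174, 0.1765, 0.0775]
tcp_rot: [-0.0, 0.623, 0.782, -0.0]
wrist_force: [-1.8, 0.3, 3.0]
finger_gap: 0.217
```

Emit:
servo_tool(
  motion=[
    [1,-0.2,7.6,0,0,0,0.0652],
    [1,-0.2,7.6,0,0,0,0.0652],
    [1,-0.2,7.6,0,0,0,0.0652],
    [1,-0.2,7.6,0,0,0,0.0652],
    [1,-0.2,7.6,0,0,0,0.0652],
  ],
)

```text
time_s: 3.23
tool_pos: [0.5552, 0.1792, 0.0775]
tcp_rot: [-0.0, 0.742, 0.67, 0.0]
wrist_force: [-2.9, 0.6, 3.3]
finger_gap: 0.217
```

Emit:
servo_tool(
  motion=[
    [1,-0.2,7.6,0,0,0,0.0652],
    [1,-0.2,7.6,0,0,0,0.0652],
    [1,0,0,0,0,0,0],
    [1,0,0,0,0,0,0],
  ],
)

```text
time_s: 3.57
tool_pos: [0.5713, 0.1765, 0.0775]
tcp_rot: [0.001, 0.783, 0.622, 0.001]
wrist_force: [2.9, 1.2, 1.3]
finger_gap: 0.216
```

```bash
python3 - <<'E'
from h import *
st();print(knob(-1.8,-.119))
o=env.get_obs();p=o["tool_pos"];d=PV-p[:2];print(np.hypot(*d),np.arctan2(d[1],d[0]))
a=env.camera("top");cv2.imwrite("pics/top1.png",a);crop(a,160,110,370,265,3.8,"pics/t1c.png")
ts=np.linspace(-.119,.25,7)
plan([(*knob(-1.8,t),) for t in ts[1:]],1,start=knob(-1.8,-.119))
E
```

```text
t 3.57 p [0.5713 0.1765 0.0775] ya -0.227 F [2.9 1.2 1.3] gap 0.216 q [ 0.21  0.15  1.89 -0.    1.1   0.44]
(np.float64(0.5701202439569799), np.float64(0.17590133144205242), np.float64(0.07599111800243268), -0.2292036732051035)
0.11806483890061018 -1.8087054172751005
[[1, 0.6, 0.0, -7.2, 0, 0, -0.0], [1, 0.2, 0.0, -7.3, 0, 0, -0.0], [1, -0.3, -0.0, -7.3, 0, 0, -0.0], [1, -0.7, 0.0, -7.2, 0, 0, -0.0], [1, -1.1, -0.0, -7.2, 0, 0, -0.0]]
[[1, -1.6, -0.0, -7.1, 0, 0, -0.0]]
```

View pics/t1c.png

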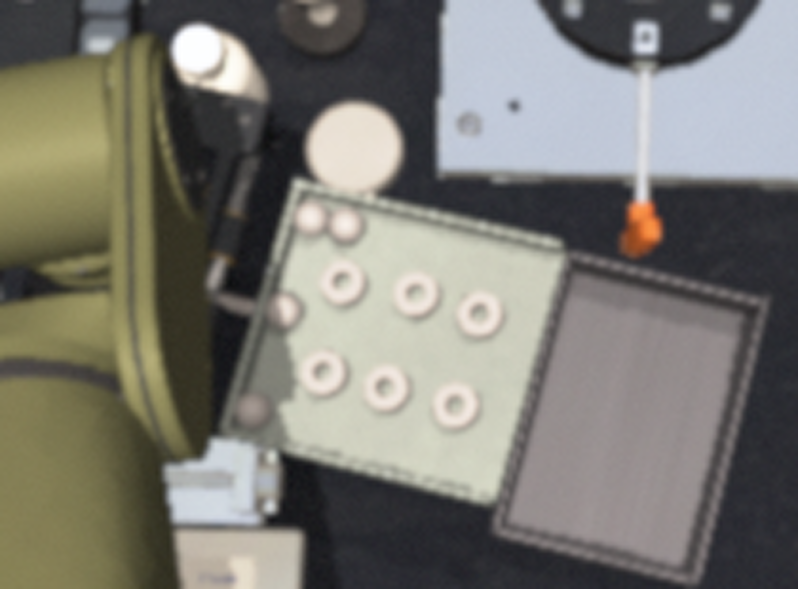

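```bash
python3 - <<'E'
from h import *
ts=np.linspace(-.119,.34,16)
plan([(*knob(-1.8,t),) for t in ts[1:]],1,start=knob(-1.8,-.119))
E
```

```text
[[1, 0.4, 0.0, -3.6, 0, 0, -0.0], [1, 0.3, 0.0, -3.6, 0, 0, -0.0], [1, 0.2, -0.0, -3.6, 0, 0, -0.0], [1, 0.0, 0.0, -3.6, 0, 0, -0.0], [1, -0.1, 0.0, -3.6, 0, 0, -0.0]]
[[1, -0.2, -0.0, -3.6, 0, 0, -0.0], [1, -0.3, -0.0, -3.6, 0, 0, -0.0], [1, -0.4, 0.0, -3.6, 0, 0, -0.0], [1, -0.5, -0.0, -3.6, 0, 0, -0.0], [1, -0.6, 0.0, -3.6, 0, 0, -0.0]]
[[1, -0.7, -0.0, -3.5, 0, 0, -0.0], [1, -0.8, -0.0, -3.5, 0, 0, -0.0], [1, -0.9, 0.0, -3.5, 0, 0, -0.0], [1, -1.0, -0.0, -3.5, 0, 0, -0.0], [1, -1.2, 0.0, -3.4, 0, 0, -0.0]]
```

Emit:
servo_tool(
  motion=[
    [1,0.4,0,-3.6,0,0,0],
    [1,0.3,0,-3.6,0,0,0],
    [1,0.2,0,-3.6,0,0,0],
    [1,0,0,-3.6,0,0,0],
    [1,-0.1,0,-3.6,0,0,0],
  ],
)

```text
time_s: 4.03
tool_pos: [0.5694, 0.1777, 0.0936]
tcp_rot: [-0.001, 0.783, 0.622, -0.0]
wrist_force: [3.3, 2.5, -7.2]
finger_gap: 0.215
```

Emit:
servo_tool(
  motion=[
    [1,-0.2,0,-3.6,0,0,0],
    [1,-0.3,0,-3.6,0,0,0],
    [1,-0.4,0,-3.6,0,0,0],
    [1,-0.5,0,-3.6,0,0,0],
    [1,-0.6,0,-3.6,0,0,0],
  ],
)

```text
time_s: 4.45
tool_pos: [0.5688, 0.175, 0.1123]
tcp_rot: [-0.0, 0.783, 0.622, -0.001]
wrist_force: [1.2, 0.7, -6.6]
finger_gap: 0.215
```

Emit:
servo_tool(
  motion=[
    [1,-0.7,0,-3.5,0,0,0],
    [1,-0.8,0,-3.5,0,0,0],
    [1,-0.9,0,-3.5,0,0,0],
    [1,-1,0,-3.5,0,0,0],
    [1,-1.2,0,-3.4,0,0,0],
  ],
)

```text
time_s: 4.87
tool_pos: [0.5679, 0.1705, 0.1299]
tcp_rot: [-0.0, 0.783, 0.622, -0.001]
wrist_force: [-2.0, 0.1, -5.8]
finger_gap: 0.214
```

Emit:
servo_tool(
  motion=[
    [1,0,0,0,0,0,0],
    [1,0,0,0,0,0,0],
    [1,0,0,0,0,0,0],
    [1,0,0,0,0,0,0],
    [1,0,0,0,0,0,0],
  ],
)

```text
time_s: 5.28
tool_pos: [0.5686, 0.1702, 0.1305]
tcp_rot: [0.0, 0.783, 0.622, -0.001]
wrist_force: [-5.3, -2.5, 0.3]
finger_gap: 0.219
```

```bash
python3 - <<'E'
from h import *
st();print(knob(-1.8,.34))
a=env.camera("top");cv2.imwrite("pics/top2.png",a);crop(a,160,110,370,265,3.8,"pics/t2c.png")
E
```

```text
t 5.28 p [0.5686 0.1702 0.1305] ya -0.229 F [-5.3 -2.5  0.3] gap 0.219 q [ 0.2   0.08  1.87 -0.    1.19  0.43]
(np.float64(0.5687751085051871), np.float64(0.17013572890784914), np.float64(0.12935147687261608), -0.2292036732051035)
```

View pics/t2c.png

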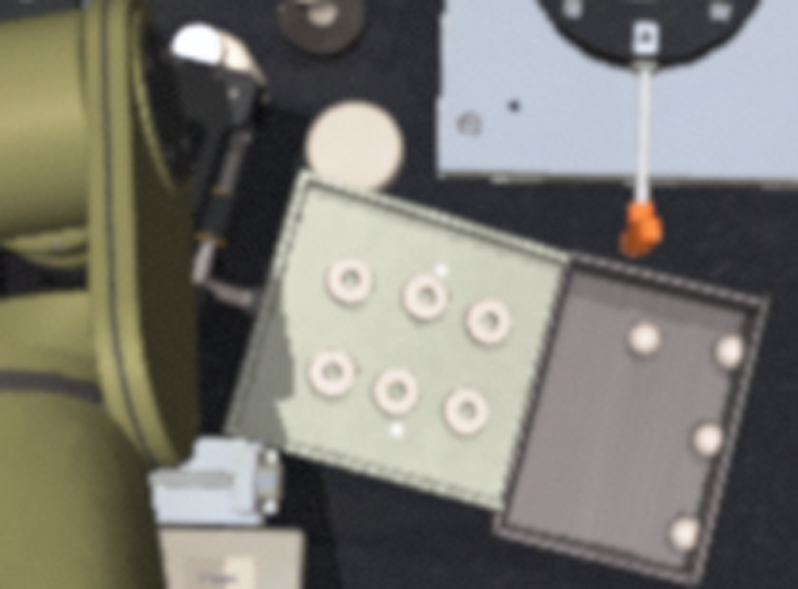

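```bash
python3 - <<'E'
from h import *
ts=np.linspace(.34,0,11);ys=np.linspace(-1.80,-1.0173,13)
plan([(*knob(-1.8,t),) for t in ts[1:]],1,start=knob(-1.8,.34))
plan([(*knob(y,0),) for y in ys[1:]],1,start=knob(-1.8,0))
E
```

```text
[[1, 1.3, -0.0, 3.8, 0, 0, -0.0], [1, 1.1, 0.0, 3.8, 0, 0, -0.0], [1, 1.0, 0.0, 3.9, 0, 0, -0.0], [1, 0.9, -0.0, 3.9, 0, 0, -0.0], [1, 0.7, 0.0, 3.9, 0, 0, -0.0]]
[[1, 0.6, -0.0, 4.0, 0, 0, -0.0], [1, 0.5, 0.0, 4.0, 0, 0, -0.0], [1, 0.3, -0.0, 4.0, 0, 0, -0.0], [1, 0.2, 0.0, 4.0, 0, 0, -0.0], [1, 0.1, -0.0, 4.0, 0, 0, -0.0]]
[[1, -0.3, -7.7, -0.0, 0, 0, -0.0652], [1, -0.3, -7.7, -0.0, 0, 0, -0.0652], [1, -0.3, -7.7, -0.0, 0, 0, -0.0652], [1, -0.3, -7.7, -0.0, 0, 0, -0.0652], [1, -0.3, -7.7, -0.0, 0, 0, -0.0652]]
[[1, -0.3, -7.7, -0.0, 0, 0, -0.0652], [1, -0.3, -7.7, -0.0, 0, 0, -0.0652], [1, -0.3, -7.7, -0.0, 0, 0, -0.0652], [1, -0.3, -7.7, -0.0, 0, 0, -0.0652], [1, -0.3, -7.7, -0.0, 0, 0, -0.0652]]
[[1, -0.3, -7.7, -0.0, 0, 0, -0.0652], [1, -0.3, -7.7, -0.0, 0, 0, -0.0652]]
```

Emit:
servo_tool(
  motion=[
    [1,1.3,0,3.8,0,0,0],
    [1,1.1,0,3.8,0,0,0],
    [1,1,0,3.9,0,0,0],
    [1,0.9,0,3.9,0,0,0],
    [1,0.7,0,3.9,0,0,0],
  ],
)

```text
time_s: 5.75
tool_pos: [0.5702, 0.1744, 0.1121]
tcp_rot: [0.001, 0.783, 0.622, -0.001]
wrist_force: [-5.6, -5.3, 3.5]
finger_gap: 0.214
```

Emit:
servo_tool(
  motion=[
    [1,0.6,0,4,0,0,0],
    [1,0.5,0,4,0,0,0],
    [1,0.3,0,4,0,0,0],
    [1,0.2,0,4,0,0,0],
    [1,0.1,0,4,0,0,0],
  ],
)

```text
time_s: 6.17
tool_pos: [0.5719, 0.1771, 0.093]
tcp_rot: [0.001, 0.783, 0.622, 0.001]
wrist_force: [-4.0, -2.5, 5.0]
finger_gap: 0.215
```

Emit:
servo_tool(
  motion=[
    [1,-0.3,-7.7,0,0,0,-0.0652],
    [1,-0.3,-7.7,0,0,0,-0.0652],
    [1,-0.3,-7.7,0,0,0,-0.0652],
    [1,-0.3,-7.7,0,0,0,-0.0652],
    [1,-0.3,-7.7,0,0,0,-0.0652],
  ],
)

```text
time_s: 6.58
tool_pos: [0.5346, 0.1799, 0.0924]
tcp_rot: [0.003, 0.67, 0.742, 0.003]
wrist_force: [4.1, -0.7, -2.0]
finger_gap: 0.216
```

Emit:
servo_tool(
  motion=[
    [1,-0.3,-7.7,0,0,0,-0.0652],
    [1,-0.3,-7.7,0,0,0,-0.0652],
    [1,-0.3,-7.7,0,0,0,-0.0652],
    [1,-0.3,-7.7,0,0,0,-0.0652],
    [1,-0.3,-7.7,0,0,0,-0.0652],
  ],
)

```text
time_s: 7.0
tool_pos: [0.4975, 0.1703, 0.0924]
tcp_rot: [0.003, 0.541, 0.841, 0.003]
wrist_force: [2.7, 1.7, -2.2]
finger_gap: 0.214
```

Emit:
servo_tool(
  motion=[
    [1,-0.3,-7.7,0,0,0,-0.0652],
    [1,-0.3,-7.7,0,0,0,-0.0652],
    [1,0,0,0,0,0,0],
    [1,0,0,0,0,0,0],
  ],
)

```text
time_s: 7.33
tool_pos: [0.4829, 0.1625, 0.0923]
tcp_rot: [0.001, 0.487, 0.873, 0.001]
wrist_force: [-1.3, 2.2, 2.7]
finger_gap: 0.218
```

```bash
python3 - <<'E'
from h import *
st();print(knob(-1.0173,0))
E
```

```text
t 7.33 p [0.4829 0.1625 0.0923] ya 0.553 F [-1.3  2.2  2.7] gap 0.218 q [ 0.22 -0.06  2.08 -0.    1.12 -0.33]
(np.float64(0.48147156157115484), np.float64(0.16218163590059173), np.float64(0.09), 0.5534963267948965)
```

Emit:
servo_tool(
  motion=[
    [0.5,0,0,0,0,0,0],
    [0.5,0,0,0,0,0,0],
    [0.5,0,0,0,0,0,0],
    [0.5,0,0,-20,0,0,0],
    [0.5,0,0,-40,0,0,0],
  ],
)

```text
time_s: 7.75
tool_pos: [0.4774, 0.1612, 0.1453]
tcp_rot: [-0.005, 0.487, 0.873, -0.004]
wrist_force: [0.6, 0.6, -0.2]
finger_gap: 0.479
```

Emit:
servo_tool(
  motion=[
    [0.5,10,-10,-40,0,0,0],
    [0.5,20,-15,-40,0,0,0],
    [0.5,20,-15,-40,0,0,0],
    [0.5,20,-10,-20,0,0,0],
    [0.5,0,0,0,0,0,0],
  ],
)

```text
time_s: 8.17
tool_pos: [0.408, 0.1952, 0.2872]
tcp_rot: [0.003, 0.486, 0.874, 0.004]
wrist_force: [1.3, 0.4, 0.3]
finger_gap: 0.501
```

```bash
python3 - <<'E'
from h import *
st();c=cal("wrist");im=env.camera("wrist");np.savez("w2.npz",**c);cv2.imwrite("pics/w2.png",im)
cv2.imwrite("pics/top3.png",env.camera("top"))
E
```

```text
t 8.17 p [0.408  0.1952 0.2872] ya 0.556 F [1.3 0.4 0.3] gap 0.501 q [ 0.33 -0.37  2.    0.    1.5  -0.23]
```

Emit:
servo_tool(
  motion=[
    [0.5,0,25,0,0,0,0],
    [0.5,0,25,0,0,0,0],
    [0.5,0,25,0,0,0,0],
    [0.5,0,25,0,0,0,0],
    [0.5,0,0,0,0,0,0],
  ],
)

```text
time_s: 8.68
tool_pos: [0.4949, 0.2462, 0.2763]
tcp_rot: [-0.002, 0.487, 0.873, -0.002]
wrist_force: [-1.1, -0.5, -0.0]
finger_gap: 0.497
```

```bash
python3 - <<'E'
from h import *
st();c=cal("wrist");im=env.camera("wrist");np.savez("w3.npz",**c);cv2.imwrite("pics/w3.png",im)
a=cv2.imread("pics/w2.png")
p=[.5435,.0618,-1.0173,0]
for n in("w2","w3"):
    c=dict(np.load(n+".npz"));print([proj(c,x).round(0) for x in board_pts(p,[(-.076,.072,.018),(.076,-.072,.018)])])
cv2.imwrite("pics/w23.png",cv2.resize(np.vstack([a[100:340,170:490],im[100:340,170:490]]),None,fx=1.25,fy=1.25))
E
```

```text
t 8.68 p [0.4949 0.2462 0.2763] ya 0.553 F [-1.1 -0.5 -0. ] gap 0.497 q [ 0.36 -0.11  1.81 -0.    1.45 -0.19]
[array([415., 269.]), array([302., 367.])]
[array([337., 273.]), array([229., 372.])]
```

View pics/w23.png

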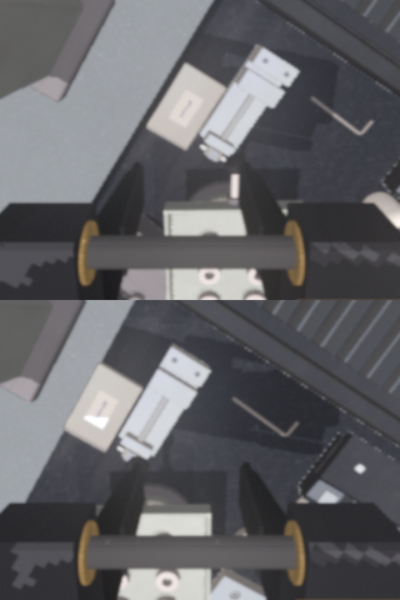

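```bash
python3 - <<'E'
from h import *
y=np.array([np.cos(.553),np.sin(.553)]);c=np.array([.564,.028]);a=c+.045*y;b=c-.045*y
plan([(*a,.28,None)],.4);plan([(*b,.28,None)],.4,start=(*a,.28,.553))
E
```

```text
[[0.4, -37.0, -1.5, -0.6, 0, 0, -0.0], [0.4, -37.0, -1.5, -0.6, 0, 0, -0.0], [0.4, -37.0, -1.5, -0.6, 0, 0, -0.0], [0.4, -37.0, -1.5, -0.6, 0, 0, -0.0], [0.4, -37.0, -1.5, -0.6, 0, 0, -0.0]]
[[0.4, -37.0, -1.5, -0.6, 0, 0, -0.0]]
[[0.4, -0.0, -30.0, -0.0, 0, 0, -0.0], [0.4, -0.0, -30.0, -0.0, 0, 0, -0.0], [0.4, -0.0, -30.0, -0.0, 0, 0, -0.0]]
```

Emit:
servo_tool(
  motion=[
    [0.4,-37,-1.5,-0.6,0,0,0],
    [0.4,-37,-1.5,-0.6,0,0,0],
    [0.4,-37,-1.5,-0.6,0,0,0],
    [0.4,-37,-1.5,-0.6,0,0,0],
    [0.4,-37,-1.5,-0.6,0,0,0],
  ],
)

```text
time_s: 9.15
tool_pos: [0.5831, 0.0822, 0.2817]
tcp_rot: [-0.001, 0.487, 0.873, -0.001]
wrist_force: [0.3, 0.2, 0.0]
finger_gap: 0.596
```

Emit:
servo_tool(
  motion=[
    [0.4,-37,-1.5,-0.6,0,0,0],
    [0.4,0,0,0,0,0,0],
    [0.4,0,0,0,0,0,0],
    [0.4,0,0,0,0,0,0],
  ],
)

```text
time_s: 9.48
tool_pos: [0.6009, 0.052, 0.2828]
tcp_rot: [-0.001, 0.487, 0.873, -0.0]
wrist_force: [-0.7, -0.1, -0.4]
finger_gap: 0.597
```

```bash
python3 - <<'E'
from h import *
st();c=cal("wrist");im=env.camera("wrist");np.savez("w4.npz",**c);cv2.imwrite("pics/w4.png",im)
E
```

```text
t 9.48 p [0.6009 0.052  0.2828] ya 0.553 F [-0.7 -0.1 -0.4] gap 0.597 q [-0.   -0.01  1.69  0.    1.45 -0.56]
```

Emit:
servo_tool(
  motion=[
    [0.4,0,-30,0,0,0,0],
    [0.4,0,-30,0,0,0,0],
    [0.4,0,-30,0,0,0,0],
    [0.4,0,0,0,0,0,0],
    [0.4,0,0,0,0,0,0],
  ],
)

```text
time_s: 9.95
tool_pos: [0.5241, 0.0057, 0.2843]
tcp_rot: [0.0, 0.486, 0.874, 0.0]
wrist_force: [0.2, 0.5, -0.7]
finger_gap: 0.601
```

```bash
python3 - <<'E'
from h import *
st();c=cal("wrist");im=env.camera("wrist");np.savez("w5.npz",**c);cv2.imwrite("pics/w5.png",im)
a=cv2.imread("pics/w4.png")
p=[.5435,.0618,-1.0173,0]
for n in("w4","w5"):
    c=dict(np.load(n+".npz"));print([proj(c,x).round(0) for x in board_pts(p,[(-.076,.072,.018),(-.076,-.072,.018),(.076,-.072,.018),(.076,.072,.018)])])
cv2.imwrite("pics/w45.png",np.vstack([a[20:310,60:580],im[20:310,60:580]]))
E
```

```text
t 9.95 p [0.5241 0.0057 0.2843] ya 0.555 F [ 0.2  0.5 -0.7] gap 0.601 q [-0.09 -0.19  1.86  0.    1.47 -0.65]
[array([351.,  76.]), array([209.,  76.]), array([223., 217.]), array([348., 217.])]
[array([439.,  77.]), array([297.,  77.]), array([300., 217.]), array([424., 217.])]
```

View pics/w45.png

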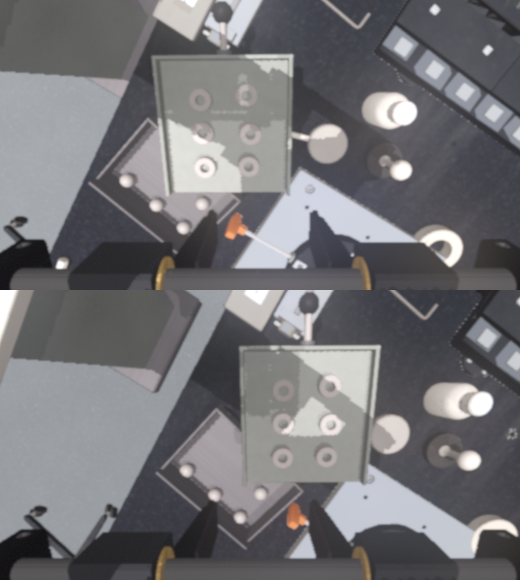

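```bash
cat > det.py <<'E'
from h import *
def washers(name,seeds,s=4,r=(9,13)):
    im=cv2.imread(f"pics/{name}.png");g=cv2.cvtColor(im,cv2.COLOR_BGR2GRAY)
    out=[]
    for (u,v) in seeds:
        x0,y0=int(u)-17,int(v)-17
        k=cv2.resize(g[y0:y0+35,x0:x0+35],None,fx=s,fy=s,interpolation=cv2.INTER_CUBIC)
        k=cv2.createCLAHE(3,(2,2)).apply(k)
        c=cv2.HoughCircles(k,cv2.HOUGH_GRADIENT_ALT,1.5,20,param1=150,param2=.5,minRadius=r[0]*s,maxRadius=r[1]*s)
        if c is None: c=cv2.HoughCircles(k,cv2.HOUGH_GRADIENT,1,200,param1=120,param2=12,minRadius=r[0]*s,maxRadius=r[1]*s)
        if c is None: out.append(None);continue
        c=c.reshape(-1,c.shape[-1]);c=min(c,key=lambda q:np.hypot(q[0]-17.5*s,q[1]-17.5*s))
        out.append((float(x0+(c[0]+.5)/s-.5),float(y0+(c[1]+.5)/s-.5),float(c[2]/s)))
    return out
E
python3 - <<'E'
from det import *
s4=[(200,100),(247,95),(203,134),(250,133),(205,168),(250,166)]
s5=[(283,390),(330,385),(284,424),(331,424),(283,457),(327,456)]
s4=[(a+60,b+20) for a,b in s4];s5=[(a+60,b-290+20) for a,b in s5]
d4=washers("w4",s4);d5=washers("w5",s5)
c4=dict(np.load("w4.npz"));c5=dict(np.load("w5.npz"))
for a,b in zip(d4,d5):
    print(np.round(a,1) if a else a,np.round(b,1) if b else b,end=" ")
    if a and b:
        X,e=tri(ray(c4,*a[:2]),ray(c5,*b[:2]));print(X.round(4),np.round(e,4),onz(c4,*a[:2],.109)[:2].round(4),onz(c5,*b[:2],.109)[:2].round(4))
A=cv2.imread("pics/w4.png");B=cv2.imread("pics/w5.png")
def dr(im,d,x0):
    k=cv2.resize(im[20:220,x0:x0+165],None,fx=2.4,fy=2.4*1.2,interpolation=cv2.INTER_CUBIC)
    for q in d:
        if q: cv2.drawMarker(k,(int((q[0]-x0+.5)*2.4),int((q[1]-20+.5)*2.88)),(0,0,255),0,8,1)
    return k
cv2.imwrite("pics/ov45.png",np.hstack([dr(A,d4,200),dr(B,d5,288)]))
E
```

```text
[259.9 119.5  11.1] [343.2 120.2  10.8] [0.5055 0.0774 0.1075] [0.0001 0.0001] [0.5057 0.0777] [0.5055 0.0773]
[306.5 116.   10.8] [389.9 116.4  11. ] [0.546  0.1069 0.1071] [0.0001 0.0001] [0.5461 0.1068] [0.5455 0.1068]
[262.1 153.9  10.7] [342.4 153.5  10.3] [0.5246 0.0463 0.1058] [0.0004 0.0004] [0.5251 0.0467] [0.524 0.047]
[309.9 154.4  10.3] [389.8 154.6  10.1] [0.5702 0.0734 0.1054] [0.0001 0.0001] [0.5701 0.0738] [0.5692 0.0735]
[263.8 188.6  10.3] [342.1 187.2   9.8] [0.545  0.0138 0.1094] [0.0009 0.0009] [0.5455 0.0129] [0.5446 0.0145]
[308.8 187.4  10.3] [386.1 186.6   9.9] [0.5883 0.0407 0.1057] [0.0006 0.0006] [0.5883 0.041 ] [0.5869 0.0416]
```

View pics/ov45.png

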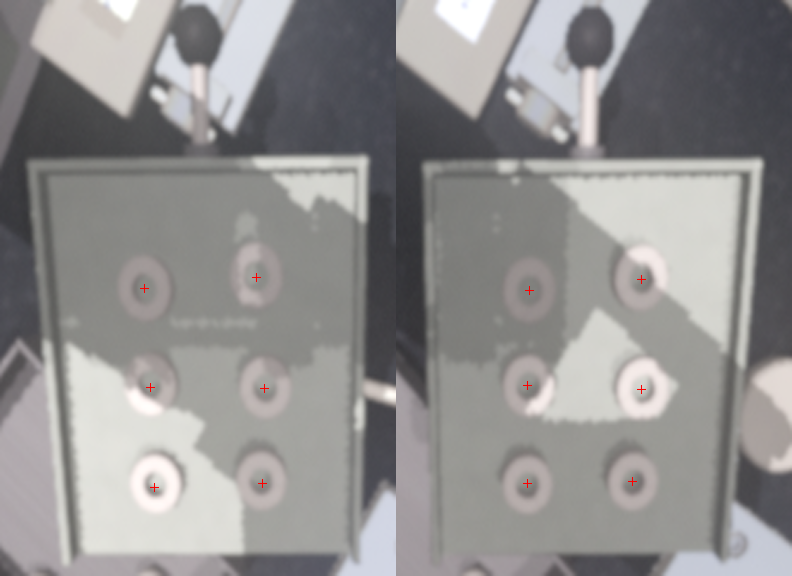

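```bash
python3 - <<'E'
from det import *
c4=dict(np.load("w4.npz"));c5=dict(np.load("w5.npz"))
for n,a,b in [("knob",(281.6,32),(368.3,32.3)),("RR",(212,75.1),(299.6,76.1)),("RL",(352.4,74),(439.6,75)),("FL",(348.3,214.6),(424.6,214.6))]:
    print(n,tri(ray(c4,*a),ray(c5,*b)))
f=lambda q:np.array([160+q[0]/3.8-.37,110+q[1]/3.8-.37])
# top view with gripper off the board
a=cv2.imread("pics/top3.png");T=cal("top")
p=[.5435,.0618,-1.0173,0]
for t in (-.1,0,.1):
  p[3]=t;print(t,[proj(T,x).round(1) for x in board_pts(p,[(-.076,.072,.018),(-.076,-.072,.018),(.076,-.072,.018),(.076,.072,.018)])])
crop(a,185,140,325,265,5.5,"pics/t3c.png")
E
```

```text
knob (array([0.48103844, 0.16443267, 0.09383718]), [np.float64(0.0003087479157224365), np.float64(0.00030874791572234545)])
RR (array([0.44353803, 0.09059687, 0.10931179]), [np.float64(0.00014505094142778293), np.float64(0.00014505094142777794)])
RL (array([0.56481639, 0.16673654, 0.11006086]), [np.float64(1.7575197860828564e-06), np.float64(1.757519786161596e-06)])
FL (array([0.64371205, 0.03787161, 0.111572  ]), [np.float64(6.42999608118057e-05), np.float64(6.429996081191765e-05)])
-0.1 [array([213.7, 188.1]), array([247.6, 249.4]), array([313.1, 210.8]), array([277.8, 150. ])]
0 [array([213.4, 187. ]), array([247.6, 248.8]), array([314.2, 210.8]), array([279.1, 150.5])]
0.1 [array([213.5, 185.8]), array([248. , 247.9]), array([314.8, 211. ]), array([280.1, 151.2])]
```

View pics/t3c.png

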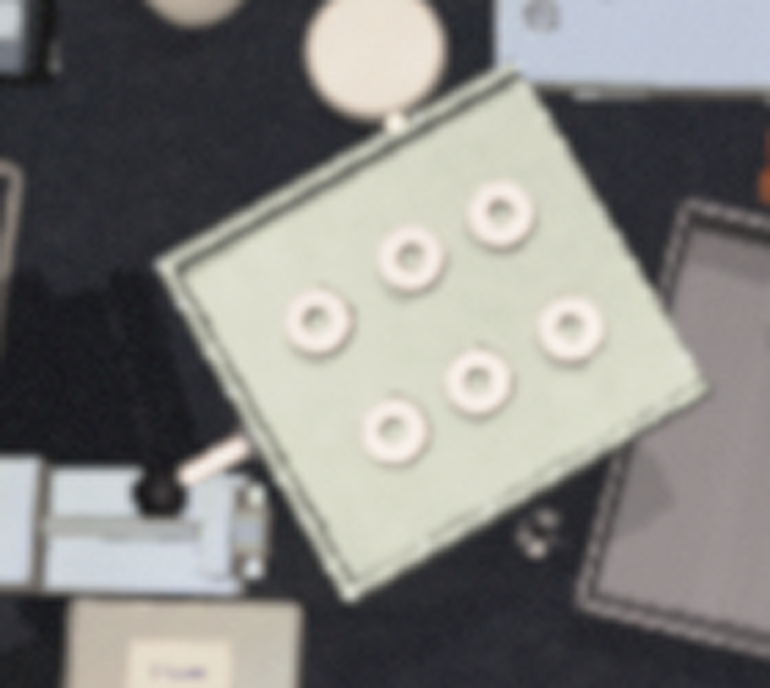

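```bash
python3 - <<'E'
from det import *
P=[]
for i in range(6):
    env.camera("wrist");P.append(env.get_obs()["tool_pos"])
print(np.round(P,4))
T=cal("top")
for q in [(318,322),(394,432),(411,260),(478,383),(502,214),(571,329)]:
    print(onz(T,185+(q[0]+.5)/5.5-.5,140+(q[1]+.5)/5.5-.5,.109).round(4))
E
```

```text
[[0.5253 0.006  0.2844]
 [0.5256 0.0059 0.2844]
 [0.5258 0.0058 0.2843]
 [0.5258 0.0057 0.2842]
 [0.5258 0.0056 0.2841]
 [0.5258 0.0055 0.284 ]]
[0.5444 0.1052 0.109 ]
[0.5045 0.0753 0.109 ]
[0.5686 0.0722 0.109 ]
[0.5235 0.0454 0.109 ]
[0.5869 0.0394 0.109 ]
[0.5445 0.0122 0.109 ]
```

```bash
python3 - <<'E'
import numpy as np
from scipy.spatial.transform import Rotation as Ro
def run(p,R,rows):
    for r in rows:
        p=p+R.apply(np.array(r[:3])/1000);R=R*Ro.from_rotvec([0,0,r[3]])
    return p,R
p=np.array([.284,.584,.229]);R=Ro.from_quat([.224,.974,0,0])
seq={}
ls=[(-30.3,-24.5),(-31.4,-23),(-32.4,-21.5),(-33.4,-20),(-34.3,-18.4),(-35.1,-16.8),(-35.9,-15.1),(-36.5,-13.4),(-37.1,-11.7),(-37.6,-9.9),(-38.1,-8.1),(-38.4,-6.3)]
def go(n,rows,ref):
    global p,R
    p,R=run(p,R,rows);print(n,p.round(4),"meas",ref)
go("look",[(a,b,-1.9,.047) for a,b in ls],"(.4822,.1612,.2508)")
go("grasp",[(0,0,32.7*4+14.7*3,0)],"(.4833,.1621,.0779)")
go("sw",[(-.2,7.6,0,.0652)]*12,"(.5713 .1765 .0775)")
go("tilt",[(-4.9,0,-53.2,0)],"(.5686 .1702 .1305)")
go("lev",[(6.7,0,39.3,0)],"(.5719,.1771,.093)")
go("home",[(-.3,-7.7,0,-.0652)]*12,"(.4829,.1625,.0923)")
go("up",[(70,-50,-200,0)],"(.408,.195,.287)")
go("y",[(0,100,0,0)],"(.4949,.2462,.2763)")
go("w4",[(-222,-9,-3.6,0)],"(.6009,.052,.2828)")
go("w5",[(0,-90,0,0)],".5258 .0056 .2841")
E
```

```text
look [0.4823 0.1612 0.2518] meas (.4822,.1612,.2508)
grasp [0.4823 0.1612 0.0769] meas (.4833,.1621,.0779)
sw [0.5699 0.1762 0.0769] meas (.5713 .1765 .0775)
tilt [0.5688 0.1714 0.1301] meas (.5686 .1702 .1305)
lev [0.5703 0.1779 0.0908] meas (.5719,.1771,.093)
home [0.4815 0.1627 0.0908] meas (.4829,.1625,.0923)
up [0.4021 0.1959 0.2908] meas (.408,.195,.287)
y [0.4871 0.2485 0.2908] meas (.4949,.2462,.2763)
w4 [0.5964 0.0551 0.2944] meas (.6009,.052,.2828)
w5 [0.5199 0.0077 0.2944] meas .5258 .0056 .2841
```

```bash
cat >> det.py <<'E'
W=[(.505,.0765),(.5453,.106),(.524,.046),(.5693,.073),(.5447,.0132),(.5875,.0402)]
def pick(i,ya=.555):
    x,y=W[i-1];st();plan([(x,y,.165,ya,28),(x,y,.116,None,13)],.6)
    print("then close, lift");
def tray():
    T=cal("top");im=env.camera("top");cv2.imwrite("pics/tray.png",im)
    m=np.zeros((400,640),np.uint8);m[165:262,375:505]=(im[165:262,375:505].min(2)>170)*255
    m=cv2.morphologyEx(m,cv2.MORPH_OPEN,np.ones((3,3)))
    cn=max(cv2.findContours(m,0,2)[0],key=cv2.contourArea);bx=cv2.boxPoints(cv2.minAreaRect(cv2.convexHull(cn)))
    w=np.array([onz(T,*q,.028) for q in bx])[:,:2];c=w.mean(0)
    e=[w[1]-w[0],w[2]-w[1]];e.sort(key=np.linalg.norm);a=np.arctan2(e[1][1],e[1][0])%np.pi
    print("tray c",c.round(4),"ydir",round(a,3),"size",[round(float(np.linalg.norm(k)),4) for k in e],"bbox",bx.round(0).tolist())
    return c,a
def place(k):
    st();c,a=tray();yd=np.array([np.cos(a),np.sin(a)]);xd=np.array([yd[1],-yd[0]])
    o=[(-32,-28),(0,-28),(32,-28),(-32,28),(0,28),(32,28)][k-1]
    q=c+(xd*o[0]+yd*o[1])/1000
    ya=a+(yang()>a+1.6)*0
    plan([(*q,.15,ya,33),(*q,.024,None,22)],1)
E
python3 - <<'E'
from det import *
pick(6);tray()
E
```

```text
t 10.3 p [0.5258 0.0055 0.284 ] ya 0.555 F [ 0.1 -0.3  0.8] gap 0.604 q [-0.09 -0.18  1.86  0.    1.47 -0.65]
[[0.6, -0.6, 14.2, 23.8, 0, 0, -0.0], [0.6, -0.6, 14.2, 23.8, 0, 0, -0.0], [0.6, -0.6, 14.2, 23.8, 0, 0, -0.0], [0.6, -0.6, 14.2, 23.8, 0, 0, -0.0], [0.6, -0.6, 14.2, 23.8, 0, 0, -0.0]]
[[0.6, 0.0, 0.0, 12.2, 0, 0, -0.0], [0.6, 0.0, 0.0, 12.2, 0, 0, -0.0], [0.6, 0.0, 0.0, 12.2, 0, 0, -0.0], [0.6, 0.0, 0.0, 12.2, 0, 0, -0.0]]
then close, lift
tray c [ 0.5447 -0.3285] ydir 1.397 size [0.1071, 0.1268] bbox [[414.0, 228.0], [423.0, 181.0], [480.0, 192.0], [471.0, 240.0]]
```

Emit:
servo_tool(
  motion=[
    [0.6,-0.6,14.2,23.8,0,0,0],
    [0.6,-0.6,14.2,23.8,0,0,0],
    [0.6,-0.6,14.2,23.8,0,0,0],
    [0.6,-0.6,14.2,23.8,0,0,0],
    [0.6,-0.6,14.2,23.8,0,0,0],
  ],
)

```text
time_s: 10.77
tool_pos: [0.588, 0.0403, 0.1639]
tcp_rot: [-0.0, 0.487, 0.874, 0.0]
wrist_force: [0.2, -0.3, 0.5]
finger_gap: 0.403
```

Emit:
servo_tool(
  motion=[
    [0.6,0,0,12.2,0,0,0],
    [0.6,0,0,12.2,0,0,0],
    [0.6,0,0,0,0,0,0],
    [0.6,0,0,0,0,0,0],
    [0.6,0,0,0,0,0,0],
  ],
)

```text
time_s: 11.18
tool_pos: [0.5879, 0.0394, 0.1424]
tcp_rot: [0.001, 0.487, 0.873, 0.001]
wrist_force: [0.3, 0.4, 0.7]
finger_gap: 0.402
```

```bash
python3 - <<'E'
from det import *
env.camera("wrist");pick(6)
E
```

```text
t 11.23 p [0.5881 0.0394 0.1428] ya 0.554 F [ 0.4 -0.4  0.5] gap 0.402 q [-0.02  0.06  1.87 -0.    1.21 -0.58]
[[0.6, 1.0, -0.1, -22.2, 0, 0, -0.0014], [0.6, 0.0, 0.0, 12.2, 0, 0, -0.0], [0.6, 0.0, 0.0, 12.2, 0, 0, -0.0], [0.6, 0.0, 0.0, 12.2, 0, 0, -0.0], [0.6, 0.0, 0.0, 12.2, 0, 0, -0.0]]
then close, lift
```

Emit:
servo_tool(
  motion=[
    [0.6,1,0,13,0,0,0],
    [0.6,0,0,13,0,0,0],
    [0.6,0,0,0,0,0,0],
  ],
)

```text
time_s: 11.48
tool_pos: [0.5864, 0.0405, 0.1131]
tcp_rot: [-0.0, 0.487, 0.873, -0.0]
wrist_force: [0.7, -0.8, 0.3]
finger_gap: 0.396
```

Emit:
servo_tool(
  motion=[
    [1,0,0,0,0,0,0],
    [1,0,0,0,0,0,0],
    [1,0,0,0,0,0,0],
    [1,0,0,0,0,0,0],
  ],
)

```text
time_s: 11.82
tool_pos: [0.5865, 0.0406, 0.1146]
tcp_rot: [-0.0, 0.487, 0.874, -0.0]
wrist_force: [-0.1, 0.4, -0.7]
finger_gap: 0.239
```

Emit:
servo_tool(
  motion=[
    [1,0,0,-10,0,0,0],
    [1,0,0,-20,0,0,0],
    [1,0,0,-20,0,0,0],
    [1,0,0,-20,0,0,0],
    [1,0,0,0,0,0,0],
  ],
)

```text
time_s: 12.23
tool_pos: [0.5896, 0.0406, 0.1909]
tcp_rot: [0.004, 0.487, 0.874, 0.002]
wrist_force: [0.5, 0.6, 0.2]
finger_gap: 0.243
```

```bash
python3 - <<'E'
from det import *
place(1)
E
```

```text
t 12.23 p [0.5896 0.0406 0.1909] ya 0.554 F [0.5 0.6 0.2] gap 0.243 q [-0.02  0.02  1.83  0.    1.29 -0.58]
tray c [ 0.5447 -0.3285] ydir 1.397 size [0.1071, 0.1268] bbox [[414.0, 228.0], [423.0, 181.0], [480.0, 192.0], [471.0, 240.0]]
[[1, -22.3, -21.1, 3.0, 0, 0, -0.0649], [1, -20.9, -22.5, 3.0, 0, 0, -0.0649], [1, -19.4, -23.8, 3.0, 0, 0, -0.0649], [1, -17.8, -25.0, 3.0, 0, 0, -0.0649], [1, -16.2, -26.1, 3.0, 0, 0, -0.0649]]
[[1, -14.5, -27.1, 3.0, 0, 0, -0.0649], [1, -12.7, -28.0, 3.0, 0, 0, -0.0649], [1, -10.8, -28.7, 3.0, 0, 0, -0.0649], [1, -8.9, -29.4, 3.0, 0, 0, -0.0649], [1, -7.0, -29.9, 3.0, 0, 0, -0.0649]]
[[1, -5.1, -30.3, 3.0, 0, 0, -0.0649], [1, -3.1, -30.6, 3.0, 0, 0, -0.0649], [1, -1.1, -30.7, 3.0, 0, 0, -0.0649], [1, 0.0, 0.0, 21.0, 0, 0, -0.0], [1, 0.0, 0.0, 21.0, 0, 0, -0.0]]
[[1, 0.0, 0.0, 21.0, 0, 0, -0.0], [1, 0.0, 0.0, 21.0, 0, 0, -0.0], [1, 0.0, 0.0, 21.0, 0, 0, -0.0], [1, 0.0, 0.0, 21.0, 0, 0, -0.0]]
```

Emit:
servo_tool(
  motion=[
    [1,-22.3,-21.1,3,0,0,-0.0649],
    [1,-20.9,-22.5,3,0,0,-0.0649],
    [1,-19.4,-23.8,3,0,0,-0.0649],
    [1,-17.8,-25,3,0,0,-0.0649],
    [1,-16.2,-26.1,3,0,0,-0.0649],
  ],
)

```text
time_s: 12.7
tool_pos: [0.5544, -0.1107, 0.168]
tcp_rot: [-0.001, 0.338, 0.941, -0.0]
wrist_force: [1.0, 0.4, -0.3]
finger_gap: 0.243
```

Emit:
servo_tool(
  motion=[
    [1,-14.5,-27.1,3,0,0,-0.0649],
    [1,-12.7,-28,3,0,0,-0.0649],
    [1,-10.8,-28.7,3,0,0,-0.0649],
    [1,-8.9,-29.4,3,0,0,-0.0649],
    [1,-7,-29.9,3,0,0,-0.0649],
  ],
)

```text
time_s: 13.12
tool_pos: [0.5236, -0.2611, 0.1529]
tcp_rot: [-0.001, 0.181, 0.983, 0.0]
wrist_force: [0.3, 0.3, -0.4]
finger_gap: 0.24
```

Emit:
servo_tool(
  motion=[
    [1,-5.1,-30.3,3,0,0,-0.0649],
    [1,-3.1,-30.6,3,0,0,-0.0649],
    [1,-1.1,-30.7,3,0,0,-0.0649],
    [1,0,0,21,0,0,0],
    [1,0,0,21,0,0,0],
  ],
)

```text
time_s: 13.53
tool_pos: [0.506, -0.3526, 0.1032]
tcp_rot: [0.001, 0.088, 0.996, -0.0]
wrist_force: [0.5, -0.1, -0.6]
finger_gap: 0.237
```

Emit:
servo_tool(
  motion=[
    [1,0,0,0,0,0,0],
    [1,0,0,0,0,0,0],
    [1,0,0,0,0,0,0],
  ],
)

```text
time_s: 13.78
tool_pos: [0.5065, -0.3503, 0.1039]
tcp_rot: [-0.0, 0.086, 0.996, 0.0]
wrist_force: [0.3, -0.3, 0.1]
finger_gap: 0.239
```

```bash
python3 - <<'E'
from det import *
place(1);c=cal("wrist");np.savez("w6.npz",**c);im=env.camera("wrist");cv2.imwrite("pics/w6.png",im);cv2.imwrite("pics/w6s.png",np.vstack([im,cv2.resize(cv2.imread("pics/tray.png")[150:270,330:522],(640,400))])[::1])
E
```

```text
t 13.78 p [ 0.5065 -0.3503  0.1039] ya 1.398 F [ 0.3 -0.3  0.1] gap 0.239 q [-0.69  0.16  1.83 -0.    1.15 -2.09]
tray c [ 0.5463 -0.2829] ydir 2.998 size [0.0335, 0.0889] bbox [[416.0, 228.0], [422.0, 188.0], [437.0, 190.0], [431.0, 230.0]]
[[1, -4.0, 3.0, -3.2, 0, 0, -0.1143], [1, -4.3, 2.5, -3.2, 0, 0, -0.1143], [1, -4.6, 2.0, -3.2, 0, 0, -0.1143], [1, -4.8, 1.5, -3.2, 0, 0, -0.1143], [1, -4.9, 0.9, -3.2, 0, 0, -0.1143]]
[[1, -5.0, 0.4, -3.2, 0, 0, -0.1143], [1, -5.0, -0.2, -3.2, 0, 0, -0.1143], [1, -5.0, -0.8, -3.2, 0, 0, -0.1143], [1, -4.8, -1.3, -3.2, 0, 0, -0.1143], [1, -4.6, -1.9, -3.2, 0, 0, -0.1143]]
[[1, -4.4, -2.4, -3.2, 0, 0, -0.1143], [1, -4.1, -2.9, -3.2, 0, 0, -0.1143], [1, -3.8, -3.3, -3.2, 0, 0, -0.1143], [1, -3.3, -3.7, -3.2, 0, 0, -0.1143], [1, 0.0, 0.0, 21.0, 0, 0, -0.0]]
[[1, 0.0, 0.0, 21.0, 0, 0, -0.0], [1, 0.0, 0.0, 21.0, 0, 0, -0.0], [1, 0.0, 0.0, 21.0, 0, 0, -0.0], [1, 0.0, 0.0, 21.0, 0, 0, -0.0], [1, 0.0, 0.0, 21.0, 0, 0, -0.0]]
```

Emit:
servo_tool(
  motion=[
    [1,0.3,-1.5,20,0,0,0],
    [1,0,0,20,0,0,0],
    [1,0,0,20,0,0,0],
    [1,0,0,12,0,0,0],
    [1,0,0,7,0,0,0],
  ],
)

```text
time_s: 14.3
tool_pos: [0.5057, -0.3514, 0.0239]
tcp_rot: [-0.0, 0.086, 0.996, 0.0]
wrist_force: [0.5, -0.4, -0.5]
finger_gap: 0.241
```

Emit:
servo_tool(
  motion=[
    [1,0,0,0,0,0,0],
    [0.67,0,0,0,0,0,0],
    [0.67,0,0,0,0,0,0],
    [0.67,0,0,0,0,0,0],
  ],
)

```text
time_s: 14.63
tool_pos: [0.5069, -0.3528, 0.0265]
tcp_rot: [0.001, 0.086, 0.996, -0.001]
wrist_force: [-0.1, 0.7, -1.2]
finger_gap: 0.322
```

Emit:
servo_tool(
  motion=[
    [0.67,0,0,-10,0,0,0],
    [0.67,0,0,-25,0,0,0],
    [0.67,0,0,-25,0,0,0],
    [0.67,0,0,-25,0,0,0],
    [0.67,0,0,-25,0,0,0],
  ],
)

```text
time_s: 15.05
tool_pos: [0.5061, -0.3522, 0.1375]
tcp_rot: [0.001, 0.086, 0.996, -0.0]
wrist_force: [0.1, -0.6, 1.3]
finger_gap: 0.327
```

Emit:
servo_tool(
  motion=[
    [0.6,0,0,-25,0,0,0],
    [0.6,0,0,-15,0,0,0],
    [0.6,0,0,0,0,0,0],
  ],
)

```text
time_s: 15.3
tool_pos: [0.5082, -0.3539, 0.1817]
tcp_rot: [0.004, 0.086, 0.996, -0.003]
wrist_force: [-0.8, 0.1, 0.8]
finger_gap: 0.4
```

```bash
python3 - <<'E'
from det import *
c=cal("wrist");np.savez("w7.npz",**c);im=env.camera("wrist");cv2.imwrite("pics/w7.png",im)
pick(4)
E
```

```text
t 15.35 p [ 0.5073 -0.3531  0.1787] ya 1.398 F [ 0.5 -1.  -0.5] gap 0.397 q [-0.69  0.09  1.78 -0.    1.27 -2.09]
[[0.6, 0.8, 26.9, 0.9, 0, 0, 0.0527], [0.6, 2.2, 26.8, 0.9, 0, 0, 0.0527], [0.6, 3.6, 26.7, 0.9, 0, 0, 0.0527], [0.6, 5.0, 26.4, 0.9, 0, 0, 0.0527], [0.6, 6.4, 26.1, 0.9, 0, 0, 0.0527]]
[[0.6, 7.7, 25.8, 0.9, 0, 0, 0.0527], [0.6, 9.1, 25.3, 0.9, 0, 0, 0.0527], [0.6, 10.4, 24.8, 0.9, 0, 0, 0.0527], [0.6, 11.7, 24.2, 0.9, 0, 0, 0.0527], [0.6, 13.0, 23.6, 0.9, 0, 0, 0.0527]]
[[0.6, 14.2, 22.9, 0.9, 0, 0, 0.0527], [0.6, 15.4, 22.1, 0.9, 0, 0, 0.0527], [0.6, 16.5, 21.3, 0.9, 0, 0, 0.0527], [0.6, 17.6, 20.4, 0.9, 0, 0, 0.0527], [0.6, 18.7, 19.4, 0.9, 0, 0, 0.0527]]
[[0.6, 19.6, 18.4, 0.9, 0, 0, 0.0527], [0.6, 0.0, 0.0, 12.2, 0, 0, -0.0], [0.6, 0.0, 0.0, 12.2, 0, 0, -0.0], [0.6, 0.0, 0.0, 12.2, 0, 0, -0.0], [0.6, 0.0, 0.0, 12.2, 0, 0, -0.0]]
then close, lift
```

View pics/w7.png

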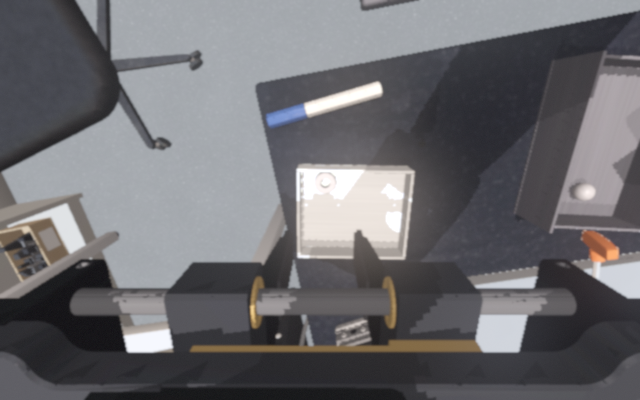

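Emit:
servo_tool(
  motion=[
    [0.6,0.8,26.9,0.9,0,0,0.0527],
    [0.6,2.2,26.8,0.9,0,0,0.0527],
    [0.6,3.6,26.7,0.9,0,0,0.0527],
    [0.6,5,26.4,0.9,0,0,0.0527],
    [0.6,6.4,26.1,0.9,0,0,0.0527],
  ],
)

```text
time_s: 15.77
tool_pos: [0.5242, -0.2173, 0.1685]
tcp_rot: [-0.001, 0.218, 0.976, 0.0]
wrist_force: [0.0, -0.6, -0.2]
finger_gap: 0.403
```

Emit:
servo_tool(
  motion=[
    [0.6,7.7,25.8,0.9,0,0,0.0527],
    [0.6,9.1,25.3,0.9,0,0,0.0527],
    [0.6,10.4,24.8,0.9,0,0,0.0527],
    [0.6,11.7,24.2,0.9,0,0,0.0527],
    [0.6,13,23.6,0.9,0,0,0.0527],
  ],
)

```text
time_s: 16.18
tool_pos: [0.5436, -0.0842, 0.1641]
tcp_rot: [-0.001, 0.344, 0.939, -0.0]
wrist_force: [0.1, 0.1, 0.1]
finger_gap: 0.401
```

Emit:
servo_tool(
  motion=[
    [0.6,14.2,22.9,0.9,0,0,0.0527],
    [0.6,15.4,22.1,0.9,0,0,0.0527],
    [0.6,16.5,21.3,0.9,0,0,0.0527],
    [0.6,17.6,20.4,0.9,0,0,0.0527],
    [0.6,18.7,19.4,0.9,0,0,0.0527],
  ],
)

```text
time_s: 16.6
tool_pos: [0.563, 0.0489, 0.1596]
tcp_rot: [-0.001, 0.465, 0.886, -0.001]
wrist_force: [0.3, 0.5, 0.6]
finger_gap: 0.395
```

Emit:
servo_tool(
  motion=[
    [0.6,19.6,18.4,0.9,0,0,0.0527],
    [0.6,0,0,12,0,0,0],
    [0.6,0,0,0,0,0,0],
    [0.6,0,0,0,0,0,0],
    [0.6,0,0,0,0,0,0],
  ],
)

```text
time_s: 17.02
tool_pos: [0.5674, 0.0732, 0.1475]
tcp_rot: [-0.001, 0.487, 0.874, -0.001]
wrist_force: [-0.6, 0.6, 0.6]
finger_gap: 0.401
```

```bash
python3 - <<'E'
from det import *
import sys
sys.stdout.write("");env.camera("wrist")
st();plan([(*W[3],.116,.555,13)],.6);tray()
E
```

```text
t 17.07 p [0.5678 0.0731 0.1481] ya 0.553 F [-0.5  0.4  1.1] gap 0.401 q [ 0.03  0.02  1.9  -0.    1.22 -0.52]
[[0.6, -0.3, 0.4, 10.7, 0, 0, -0.0005], [0.6, -0.3, 0.4, 10.7, 0, 0, -0.0005], [0.6, -0.3, 0.4, 10.7, 0, 0, -0.0005]]
tray c [ 0.5447 -0.3285] ydir 1.397 size [0.1071, 0.1268] bbox [[414.0, 228.0], [423.0, 181.0], [480.0, 192.0], [471.0, 240.0]]
```

Emit:
servo_tool(
  motion=[
    [0.6,-0.3,0.4,11,0,0,0],
    [0.6,-0.3,0.4,11,0,0,0],
    [0.6,-0.3,0.4,11,0,0,0],
    [0.6,0,0,0,0,0,0],
  ],
)

```text
time_s: 17.45
tool_pos: [0.5693, 0.0737, 0.1137]
tcp_rot: [-0.0, 0.487, 0.874, -0.0]
wrist_force: [-0.5, -0.3, 0.1]
finger_gap: 0.398
```

Emit:
servo_tool(
  motion=[
    [1,0,0,0,0,0,0],
    [1,0,0,0,0,0,0],
    [1,0,0,0,0,0,0],
    [1,0,0,0,0,0,0],
  ],
)

```text
time_s: 17.78
tool_pos: [0.5692, 0.074, 0.115]
tcp_rot: [-0.0, 0.487, 0.874, -0.0]
wrist_force: [1.2, 0.5, -0.4]
finger_gap: 0.238
```

Emit:
servo_tool(
  motion=[
    [1,0,0,-10,0,0,0],
    [1,0,0,-20,0,0,0],
    [1,0,0,-20,0,0,0],
    [1,0,0,-20,0,0,0],
    [1,0,0,0,0,0,0],
  ],
)

```text
time_s: 18.2
tool_pos: [0.5723, 0.0742, 0.1914]
tcp_rot: [0.004, 0.486, 0.874, 0.002]
wrist_force: [0.5, -0.7, -0.1]
finger_gap: 0.239
```

```bash
python3 - <<'E'
from det import *
place(2)
E
```

```text
t 18.2 p [0.5723 0.0742 0.1914] ya 0.555 F [ 0.5 -0.7 -0.1] gap 0.239 q [ 0.04 -0.02  1.86  0.    1.29 -0.52]
tray c [ 0.5447 -0.3285] ydir 1.397 size [0.1071, 0.1268] bbox [[414.0, 228.0], [423.0, 181.0], [480.0, 192.0], [471.0, 240.0]]
[[1, -24.9, -18.1, 2.8, 0, 0, -0.0602], [1, -23.8, -19.6, 2.8, 0, 0, -0.0602], [1, -22.6, -21.0, 2.8, 0, 0, -0.0602], [1, -21.3, -22.3, 2.8, 0, 0, -0.0602], [1, -19.9, -23.5, 2.8, 0, 0, -0.0602]]
[[1, -18.5, -24.7, 2.8, 0, 0, -0.0602], [1, -16.9, -25.7, 2.8, 0, 0, -0.0602], [1, -15.4, -26.7, 2.8, 0, 0, -0.0602], [1, -13.7, -27.6, 2.8, 0, 0, -0.0602], [1, -12.0, -28.4, 2.8, 0, 0, -0.0602]]
[[1, -10.3, -29.0, 2.8, 0, 0, -0.0602], [1, -8.5, -29.6, 2.8, 0, 0, -0.0602], [1, -6.8, -30.1, 2.8, 0, 0, -0.0602], [1, -4.9, -30.4, 2.8, 0, 0, -0.0602], [1, 0.0, 0.0, 21.0, 0, 0, -0.0]]
[[1, 0.0, 0.0, 21.0, 0, 0, -0.0], [1, 0.0, 0.0, 21.0, 0, 0, -0.0], [1, 0.0, 0.0, 21.0, 0, 0, -0.0], [1, 0.0, 0.0, 21.0, 0, 0, -0.0], [1, 0.0, 0.0, 21.0, 0, 0, -0.0]]
```

Emit:
servo_tool(
  motion=[
    [1,-24.9,-18.1,2.8,0,0,-0.0602],
    [1,-23.8,-19.6,2.8,0,0,-0.0602],
    [1,-22.6,-21,2.8,0,0,-0.0602],
    [1,-21.3,-22.3,2.8,0,0,-0.0602],
    [1,-19.9,-23.5,2.8,0,0,-0.0602],
  ],
)

```text
time_s: 18.67
tool_pos: [0.557, -0.0807, 0.1696]
tcp_rot: [-0.001, 0.348, 0.937, -0.0]
wrist_force: [0.3, 0.5, 0.0]
finger_gap: 0.241
```

Emit:
servo_tool(
  motion=[
    [1,-18.5,-24.7,2.8,0,0,-0.0602],
    [1,-16.9,-25.7,2.8,0,0,-0.0602],
    [1,-15.4,-26.7,2.8,0,0,-0.0602],
    [1,-13.7,-27.6,2.8,0,0,-0.0602],
    [1,-12,-28.4,2.8,0,0,-0.0602],
  ],
)

```text
time_s: 19.08
tool_pos: [0.5457, -0.2344, 0.1555]
tcp_rot: [-0.001, 0.204, 0.979, 0.0]
wrist_force: [0.4, -1.0, -0.5]
finger_gap: 0.244
```

Emit:
servo_tool(
  motion=[
    [1,-10.3,-29,2.8,0,0,-0.0602],
    [1,-8.5,-29.6,2.8,0,0,-0.0602],
    [1,-6.8,-30.1,2.8,0,0,-0.0602],
    [1,-4.9,-30.4,2.8,0,0,-0.0602],
    [1,0,0,21,0,0,0],
  ],
)

```text
time_s: 19.5
tool_pos: [0.5385, -0.3624, 0.1277]
tcp_rot: [0.003, 0.088, 0.996, -0.003]
wrist_force: [0.2, 0.7, 0.5]
finger_gap: 0.243
```

Emit:
servo_tool(
  motion=[
    [1,0,0,21,0,0,0],
    [1,0,0,0,0,0,0],
    [1,0,0,0,0,0,0],
    [1,0,0,0,0,0,0],
  ],
)

```text
time_s: 19.83
tool_pos: [0.5379, -0.3559, 0.1042]
tcp_rot: [-0.0, 0.086, 0.996, 0.0]
wrist_force: [-0.6, -0.8, -0.3]
finger_gap: 0.242
```

```bash
python3 - <<'E'
from det import *
tray();st();plan([(.5399,-.3561,.024,1.397,20)],1)
E
```

```text
tray c [ 0.5457 -0.2988] ydir 3.132 size [0.0682, 0.1039] bbox [[418.0, 186.0], [449.0, 186.0], [449.0, 233.0], [418.0, 233.0]]
t 19.88 p [ 0.5384 -0.3562  0.1052] ya 1.398 F [ 0.7  0.4 -0.2] gap 0.241 q [-0.67  0.22  1.76 -0.    1.16 -2.07]
[[1, -0.3, 0.1, 16.2, 0, 0, 0.0002], [1, -0.3, 0.1, 16.2, 0, 0, 0.0002], [1, -0.3, 0.1, 16.2, 0, 0, 0.0002], [1, -0.3, 0.1, 16.2, 0, 0, 0.0002], [1, -0.3, 0.1, 16.2, 0, 0, 0.0002]]
```

Tray is still put; descend and release, then return for washer 2.

Emit:
servo_tool(
  motion=[
    [1,-0.3,0,19,0,0,0],
    [1,-0.3,0,19,0,0,0],
    [1,-0.3,0,19,0,0,0],
    [1,-0.3,0,15,0,0,0],
    [1,0,0,8,0,0,0],
  ],
)

```text
time_s: 20.3
tool_pos: [0.5389, -0.3558, 0.0231]
tcp_rot: [-0.0, 0.086, 0.996, 0.0]
wrist_force: [0.4, 0.5, 0.1]
finger_gap: 0.239
```

Emit:
servo_tool(
  motion=[
    [1,0,0,0,0,0,0],
    [0.67,0,0,0,0,0,0],
    [0.67,0,0,0,0,0,0],
    [0.67,0,0,0,0,0,0],
  ],
)

```text
time_s: 20.63
tool_pos: [0.5401, -0.3572, 0.026]
tcp_rot: [0.001, 0.087, 0.996, -0.001]
wrist_force: [-0.1, -1.1, -0.1]
finger_gap: 0.324
```

Emit:
servo_tool(
  motion=[
    [0.67,0,0,-10,0,0,0],
    [0.67,0,0,-25,0,0,0],
    [0.67,0,0,-25,0,0,0],
    [0.67,0,0,-25,0,0,0],
    [0.67,0,0,-25,0,0,0],
  ],
)

```text
time_s: 21.05
tool_pos: [0.5393, -0.3567, 0.137]
tcp_rot: [0.001, 0.087, 0.996, -0.0]
wrist_force: [1.2, -0.1, 0.6]
finger_gap: 0.333
```

Emit:
servo_tool(
  motion=[
    [0.6,0,0,-25,0,0,0],
    [0.6,0,0,-15,0,0,0],
    [0.6,0,0,0,0,0,0],
    [0.6,0,0,0,0,0,0],
    [0.6,0,0,0,0,0,0],
  ],
)

```text
time_s: 21.47
tool_pos: [0.5383, -0.3559, 0.1727]
tcp_rot: [-0.001, 0.087, 0.996, 0.001]
wrist_force: [-0.8, -0.5, -1.0]
finger_gap: 0.397
```

```bash
python3 - <<'E'
from det import *
env.camera("wrist");pick(2)
E
```

```text
t 21.52 p [ 0.5381 -0.3557  0.1719] ya 1.397 F [-0.2  0.9  0.3] gap 0.399 q [-0.67  0.16  1.71  0.    1.28 -2.06]
[[0.6, 4.3, 26.8, 0.4, 0, 0, 0.0495], [0.6, 5.6, 26.6, 0.4, 0, 0, 0.0495], [0.6, 6.9, 26.3, 0.4, 0, 0, 0.0495], [0.6, 8.2, 25.9, 0.4, 0, 0, 0.0495], [0.6, 9.5, 25.5, 0.4, 0, 0, 0.0495]]
[[0.6, 10.7, 25.0, 0.4, 0, 0, 0.0495], [0.6, 11.9, 24.4, 0.4, 0, 0, 0.0495], [0.6, 13.1, 23.8, 0.4, 0, 0, 0.0495], [0.6, 14.3, 23.1, 0.4, 0, 0, 0.0495], [0.6, 15.4, 22.4, 0.4, 0, 0, 0.0495]]
[[0.6, 16.5, 21.6, 0.4, 0, 0, 0.0495], [0.6, 17.6, 20.7, 0.4, 0, 0, 0.0495], [0.6, 18.6, 19.8, 0.4, 0, 0, 0.0495], [0.6, 19.5, 18.9, 0.4, 0, 0, 0.0495], [0.6, 20.4, 17.9, 0.4, 0, 0, 0.0495]]
[[0.6, 21.3, 16.9, 0.4, 0, 0, 0.0495], [0.6, 22.1, 15.8, 0.4, 0, 0, 0.0495], [0.6, 0.0, 0.0, 12.2, 0, 0, -0.0], [0.6, 0.0, 0.0, 12.2, 0, 0, -0.0], [0.6, 0.0, 0.0, 12.2, 0, 0, -0.0]]
[[0.6, 0.0, 0.0, 12.2, 0, 0, -0.0]]
then close, lift
```

Emit:
servo_tool(
  motion=[
    [0.6,4.3,26.8,0.4,0,0,0.0495],
    [0.6,5.6,26.6,0.4,0,0,0.0495],
    [0.6,6.9,26.3,0.4,0,0,0.0495],
    [0.6,8.2,25.9,0.4,0,0,0.0495],
    [0.6,9.5,25.5,0.4,0,0,0.0495],
  ],
)

```text
time_s: 21.93
tool_pos: [0.5399, -0.2189, 0.1696]
tcp_rot: [-0.002, 0.21, 0.978, 0.001]
wrist_force: [0.7, 0.0, 0.0]
finger_gap: 0.402
```

Emit:
servo_tool(
  motion=[
    [0.6,10.7,25,0.4,0,0,0.0495],
    [0.6,11.9,24.4,0.4,0,0,0.0495],
    [0.6,13.1,23.8,0.4,0,0,0.0495],
    [0.6,14.3,23.1,0.4,0,0,0.0495],
    [0.6,15.4,22.4,0.4,0,0,0.0495],
  ],
)

```text
time_s: 22.35
tool_pos: [0.542, -0.0832, 0.1678]
tcp_rot: [-0.002, 0.329, 0.944, -0.0]
wrist_force: [0.6, 0.3, -0.4]
finger_gap: 0.401
```

Emit:
servo_tool(
  motion=[
    [0.6,16.5,21.6,0.4,0,0,0.0495],
    [0.6,17.6,20.7,0.4,0,0,0.0495],
    [0.6,18.6,19.8,0.4,0,0,0.0495],
    [0.6,19.5,18.9,0.4,0,0,0.0495],
    [0.6,20.4,17.9,0.4,0,0,0.0495],
  ],
)

```text
time_s: 22.77
tool_pos: [0.544, 0.0524, 0.1659]
tcp_rot: [-0.002, 0.443, 0.896, -0.001]
wrist_force: [-0.1, 0.2, 0.2]
finger_gap: 0.399
```

Emit:
servo_tool(
  motion=[
    [0.6,21.3,16.9,0.4,0,0,0.0495],
    [0.6,22.1,15.8,0.4,0,0,0.0495],
    [0.6,0,0,12.2,0,0,0],
    [0.6,0,0,0,0,0,0],
    [0.6,0,0,0,0,0,0],
  ],
)

```text
time_s: 23.18
tool_pos: [0.5446, 0.105, 0.1525]
tcp_rot: [-0.002, 0.486, 0.874, -0.002]
wrist_force: [0.1, 0.0, -0.6]
finger_gap: 0.4
```

```bash
python3 - <<'E'
from det import *
env.camera("wrist");st();plan([(*W[1],.116,.555,13)],.6)
E
```

```text
t 23.23 p [0.5453 0.1046 0.1535] ya 0.556 F [-0.  -0.3  0.9] gap 0.399 q [ 0.09 -0.02  1.93 -0.    1.24 -0.46]
[[0.6, 0.4, 0.2, 12.5, 0, 0, 0.0002], [0.6, 0.4, 0.2, 12.5, 0, 0, 0.0002], [0.6, 0.4, 0.2, 12.5, 0, 0, 0.0002]]
```

Emit:
servo_tool(
  motion=[
    [0.6,0.4,0.2,12.5,0,0,0],
    [0.6,0.4,0.2,12.5,0,0,0],
    [0.6,0.4,0.2,12.5,0,0,0],
    [0.6,0,0,0,0,0,0],
  ],
)

```text
time_s: 23.57
tool_pos: [0.5446, 0.106, 0.1143]
tcp_rot: [-0.002, 0.486, 0.874, -0.001]
wrist_force: [0.2, -0.4, -0.3]
finger_gap: 0.399
```

Emit:
servo_tool(
  motion=[
    [1,0,0,0,0,0,0],
    [1,0,0,0,0,0,0],
    [1,0,0,0,0,0,0],
    [1,0,0,0,0,0,0],
  ],
)

```text
time_s: 23.9
tool_pos: [0.5464, 0.1068, 0.1182]
tcp_rot: [0.0, 0.486, 0.874, 0.0]
wrist_force: [0.3, 0.1, -1.0]
finger_gap: 0.238
```

Emit:
servo_tool(
  motion=[
    [1,0,0,-10,0,0,0],
    [1,0,0,-20,0,0,0],
    [1,0,0,-20,0,0,0],
    [1,0,0,-20,0,0,0],
    [1,0,0,0,0,0,0],
  ],
)

```text
time_s: 24.32
tool_pos: [0.549, 0.1071, 0.1939]
tcp_rot: [0.004, 0.486, 0.874, 0.003]
wrist_force: [1.2, 0.3, 1.0]
finger_gap: 0.239
```

Emit:
servo_tool(
  motion=[
    [1,0,0,0,0,0,0],
    [1,0,0,0,0,0,0],
  ],
)

```text
time_s: 24.48
tool_pos: [0.5457, 0.1067, 0.1872]
tcp_rot: [-0.0, 0.486, 0.874, -0.0]
wrist_force: [-0.3, 0.4, -0.8]
finger_gap: 0.235
```

```bash
python3 - <<'E'
from det import *
place(3)
E
```

```text
t 24.48 p [0.5457 0.1067 0.1872] ya 0.556 F [-0.3  0.4 -0.8] gap 0.235 q [ 0.1  -0.05  1.9  -0.    1.29 -0.46]
tray c [ 0.5447 -0.3285] ydir 1.397 size [0.1071, 0.1268] bbox [[414.0, 228.0], [423.0, 181.0], [480.0, 192.0], [471.0, 240.0]]
[[1, -27.4, -15.0, 2.4, 0, 0, -0.0561], [1, -26.6, -16.5, 2.4, 0, 0, -0.0561], [1, -25.6, -18.0, 2.4, 0, 0, -0.0561], [1, -24.5, -19.4, 2.4, 0, 0, -0.0561], [1, -23.4, -20.7, 2.4, 0, 0, -0.0561]]
[[1, -22.2, -22.0, 2.4, 0, 0, -0.0561], [1, -20.9, -23.2, 2.4, 0, 0, -0.0561], [1, -19.6, -24.4, 2.4, 0, 0, -0.0561], [1, -18.2, -25.4, 2.4, 0, 0, -0.0561], [1, -16.8, -26.4, 2.4, 0, 0, -0.0561]]
[[1, -15.3, -27.3, 2.4, 0, 0, -0.0561], [1, -13.7, -28.1, 2.4, 0, 0, -0.0561], [1, -12.1, -28.8, 2.4, 0, 0, -0.0561], [1, -10.5, -29.5, 2.4, 0, 0, -0.0561], [1, -8.8, -30.0, 2.4, 0, 0, -0.0561]]
[[1, 0.0, 0.0, 21.0, 0, 0, -0.0], [1, 0.0, 0.0, 21.0, 0, 0, -0.0], [1, 0.0, 0.0, 21.0, 0, 0, -0.0], [1, 0.0, 0.0, 21.0, 0, 0, -0.0], [1, 0.0, 0.0, 21.0, 0, 0, -0.0]]
[[1, 0.0, 0.0, 21.0, 0, 0, -0.0]]
```

Emit:
servo_tool(
  motion=[
    [1,-27.4,-15,2.4,0,0,-0.0561],
    [1,-26.6,-16.5,2.4,0,0,-0.0561],
    [1,-25.6,-18,2.4,0,0,-0.0561],
    [1,-24.5,-19.4,2.4,0,0,-0.0561],
    [1,-23.4,-20.7,2.4,0,0,-0.0561],
  ],
)

```text
time_s: 24.95
tool_pos: [0.5536, -0.0505, 0.1737]
tcp_rot: [-0.002, 0.358, 0.934, -0.0]
wrist_force: [0.2, 0.1, 0.0]
finger_gap: 0.238
```

Emit:
servo_tool(
  motion=[
    [1,-22.2,-22,2.4,0,0,-0.0561],
    [1,-20.9,-23.2,2.4,0,0,-0.0561],
    [1,-19.6,-24.4,2.4,0,0,-0.0561],
    [1,-18.2,-25.4,2.4,0,0,-0.0561],
    [1,-16.8,-26.4,2.4,0,0,-0.0561],
  ],
)

```text
time_s: 25.37
tool_pos: [0.5623, -0.2065, 0.1616]
tcp_rot: [-0.002, 0.224, 0.975, 0.0]
wrist_force: [0.2, 0.8, 0.7]
finger_gap: 0.236
```

Emit:
servo_tool(
  motion=[
    [1,-15.3,-27.3,2.4,0,0,-0.0561],
    [1,-13.7,-28.1,2.4,0,0,-0.0561],
    [1,-12.1,-28.8,2.4,0,0,-0.0561],
    [1,-10.5,-29.5,2.4,0,0,-0.0561],
    [1,-8.8,-30,2.4,0,0,-0.0561],
  ],
)

```text
time_s: 25.78
tool_pos: [0.5712, -0.3625, 0.1493]
tcp_rot: [-0.001, 0.085, 0.996, 0.001]
wrist_force: [0.6, 0.7, 0.4]
finger_gap: 0.235
```

Emit:
servo_tool(
  motion=[
    [1,0,0,21,0,0,0],
    [1,0,0,21,0,0,0],
    [1,0,0,0,0,0,0],
    [1,0,0,0,0,0,0],
    [1,0,0,0,0,0,0],
  ],
)

```text
time_s: 26.2
tool_pos: [0.5721, -0.3612, 0.1095]
tcp_rot: [-0.0, 0.086, 0.996, 0.0]
wrist_force: [0.1, 0.2, -0.4]
finger_gap: 0.235
```

```bash
python3 - <<'E'
from det import *
tray();st();plan([(.5714,-.3616,.024,1.397,20)],1)
E
```

```text
tray c [ 0.5258 -0.2988] ydir 2.938 size [0.0786, 0.0906] bbox [[412.0, 235.0], [420.0, 195.0], [455.0, 202.0], [447.0, 242.0]]
t 26.25 p [ 0.5727 -0.3615  0.1106] ya 1.398 F [0.3 0.3 0.1] gap 0.238 q [-0.64  0.27  1.68 -0.    1.18 -2.04]
[[1, 0.2, -0.1, 17.3, 0, 0, 0.0002], [1, 0.2, -0.1, 17.3, 0, 0, 0.0002], [1, 0.2, -0.1, 17.3, 0, 0, 0.0002], [1, 0.2, -0.1, 17.3, 0, 0, 0.0002], [1, 0.2, -0.1, 17.3, 0, 0, 0.0002]]
```

```bash
python3 - <<'E'
from det import *
for n in("top3","tray"):
    im=cv2.imread(f"pics/{n}.png");m=im[165:262,375:505].min(2)>170
    v,u=np.nonzero(m);print(n,len(u),u.min()+375,v[u.argmin()]+165,"vmax",v.max()+165,u[v.argmax()]+375)
    for c in (420,430,440): 
        k=np.nonzero(m[:,c-375])[0];print(c,k.min()+165,k.max()+165)
E
```

```text
top3 2611 415 224 vmax 239 468
420 198 228
430 183 231
440 185 233
tray 964 414 230 vmax 238 427
420 195 236
430 198 238
440 200 226
```

Emit:
servo_tool(
  motion=[
    [1,0,0,-20,0,0,0],
    [1,0,20,-20,0,0,0],
    [1,0,33,0,0,0,0],
    [1,0,33,0,0,0,0],
    [1,0,33,0,0,0,0],
  ],
)

```text
time_s: 26.67
tool_pos: [0.5939, -0.2435, 0.1527]
tcp_rot: [0.002, 0.087, 0.996, -0.001]
wrist_force: [0.4, -0.7, 0.6]
finger_gap: 0.236
```

Emit:
servo_tool(
  motion=[
    [1,0,33,0,0,0,0],
    [1,0,33,0,0,0,0],
    [1,0,33,0,0,0,0],
    [1,0,0,0,0,0,0],
    [1,0,0,0,0,0,0],
  ],
)

```text
time_s: 27.08
tool_pos: [0.6108, -0.1452, 0.1516]
tcp_rot: [0.001, 0.085, 0.996, -0.001]
wrist_force: [0.6, 0.2, 0.0]
finger_gap: 0.236
```

```bash
python3 - <<'E'
from det import *
tray();place(3)
im=cv2.imread("pics/tray.png");im2=cv2.imread("pics/top3.png")
cv2.imwrite("pics/tr2.png",np.hstack([cv2.resize(k[160:270,370:500],None,fx=3,fy=3) for k in(im2,im)]))
E
```

```text
tray c [ 0.5287 -0.3213] ydir 1.386 size [0.1064, 0.1284] bbox [[410.0, 235.0], [420.0, 188.0], [478.0, 200.0], [468.0, 247.0]]
t 27.13 p [ 0.6106 -0.1464  0.1514] ya 1.399 F [-0.5 -0.2 -0.2] gap 0.238 q [-0.32  0.13  1.77 -0.    1.23 -1.72]
tray c [ 0.5287 -0.3213] ydir 1.387 size [0.1065, 0.1283] bbox [[410.0, 235.0], [420.0, 188.0], [478.0, 200.0], [468.0, 247.0]]
[[1, 2.7, -30.6, 0.1, 0, 0, 0.0015], [1, 2.6, -30.6, 0.1, 0, 0, 0.0015], [1, 2.6, -30.6, 0.1, 0, 0, 0.0015], [1, 2.5, -30.6, 0.1, 0, 0, 0.0015], [1, 2.5, -30.6, 0.1, 0, 0, 0.0015]]
[[1, 2.4, -30.6, 0.1, 0, 0, 0.0015], [1, 2.4, -30.6, 0.1, 0, 0, 0.0015], [1, 0.0, 0.0, 21.0, 0, 0, -0.0], [1, 0.0, 0.0, 21.0, 0, 0, -0.0], [1, 0.0, 0.0, 21.0, 0, 0, -0.0]]
[[1, 0.0, 0.0, 21.0, 0, 0, -0.0], [1, 0.0, 0.0, 21.0, 0, 0, -0.0], [1, 0.0, 0.0, 21.0, 0, 0, -0.0]]
```

View pics/tr2.png

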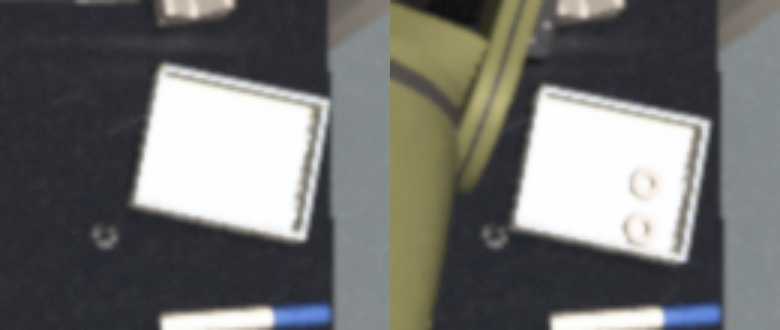

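```bash
python3 - <<'E'
from det import *
T=cal("top");c=np.array([.5287,-.3213]);yd=np.array([np.cos(1.386),np.sin(1.386)]);xd=np.array([yd[1],-yd[0]])
for q in [(454,221),(452.7,236)]:
    X=onz(T,*q,.013)[:2]-c;print((X@xd).round(4),(X@yd).round(4))
for o in [(-32,-28),(0,-28),(32,-28),(-32,28),(0,28),(32,28)]: print(o,(c+(xd*o[0]+yd*o[1])/1000).round(4))
E
```

```text
-0.0005 -0.0264
-0.0339 -0.0294
(-32, -28) [ 0.4921 -0.3429]
(0, -28) [ 0.5236 -0.3488]
(32, -28) [ 0.555  -0.3547]
(-32, 28) [ 0.5024 -0.2879]
(0, 28) [ 0.5338 -0.2938]
(32, 28) [ 0.5653 -0.2997]
```

Emit:
servo_tool(
  motion=[
    [1,2.7,-30.6,0,0,0,0.0015],
    [1,2.6,-30.6,0,0,0,0.0015],
    [1,2.6,-30.6,0,0,0,0.0015],
    [1,2.5,-30.6,0,0,0,0.0015],
    [1,2.5,-30.6,0,0,0,0.0015],
  ],
)

```text
time_s: 27.6
tool_pos: [0.5693, -0.2981, 0.1503]
tcp_rot: [0.0, 0.091, 0.996, -0.0]
wrist_force: [0.6, -0.0, 0.2]
finger_gap: 0.24
```

Emit:
servo_tool(
  motion=[
    [1,2.4,-30.6,0,0,0,0.0015],
    [1,2.4,-30.6,0,0,0,0.0015],
    [1,0,0,21,0,0,0],
    [1,0,0,21,0,0,0],
    [1,0,0,0,0,0,0],
  ],
)

```text
time_s: 28.02
tool_pos: [0.5511, -0.3551, 0.1032]
tcp_rot: [-0.003, 0.094, 0.996, 0.002]
wrist_force: [-2.0, 0.2, -1.0]
finger_gap: 0.238
```

Emit:
servo_tool(
  motion=[
    [1,0,0,0,0,0,0],
    [1,0,0,0,0,0,0],
  ],
)

```text
time_s: 28.18
tool_pos: [0.5546, -0.3554, 0.1088]
tcp_rot: [0.0, 0.092, 0.996, -0.0]
wrist_force: [-0.4, -0.5, -0.1]
finger_gap: 0.238
```

```bash
python3 - <<'E'
from det import *
tray();st();plan([(.555,-.355,.024,1.387,20)],1)
E
```

```text
tray c [ 0.5279 -0.2973] ydir 2.992 size [0.0727, 0.0945] bbox [[413.0, 236.0], [420.0, 194.0], [453.0, 199.0], [446.0, 241.0]]
t 28.23 p [ 0.5551 -0.3553  0.1095] ya 1.387 F [0.4 0.3 0.2] gap 0.239 q [-0.65  0.24  1.73 -0.    1.17 -2.04]
[[1, 0.0, 0.1, 17.1, 0, 0, -0.0001], [1, 0.0, 0.1, 17.1, 0, 0, -0.0001], [1, 0.0, 0.1, 17.1, 0, 0, -0.0001], [1, 0.0, 0.1, 17.1, 0, 0, -0.0001], [1, 0.0, 0.1, 17.1, 0, 0, -0.0001]]
```

Slots are as expected; put it down, then plan washer 1.

Emit:
servo_tool(
  motion=[
    [1,0,0,20,0,0,0],
    [1,0,0,20,0,0,0],
    [1,0,0,20,0,0,0],
    [1,0,0,17,0,0,0],
    [1,0,0,8,0,0,0],
  ],
)

```text
time_s: 28.65
tool_pos: [0.5543, -0.3539, 0.0218]
tcp_rot: [-0.0, 0.092, 0.996, 0.0]
wrist_force: [0.1, 0.7, 0.9]
finger_gap: 0.238
```

Emit:
servo_tool(
  motion=[
    [1,0,0,0,0,0,0],
    [0.67,0,0,0,0,0,0],
    [0.67,0,0,0,0,0,0],
    [0.67,0,0,0,0,0,0],
  ],
)

```text
time_s: 28.98
tool_pos: [0.5556, -0.3553, 0.0247]
tcp_rot: [0.001, 0.092, 0.996, -0.001]
wrist_force: [0.1, 0.4, -0.2]
finger_gap: 0.326
```

Emit:
servo_tool(
  motion=[
    [0.67,0,0,-10,0,0,0],
    [0.67,0,0,-25,0,0,0],
    [0.67,0,0,-25,0,0,0],
    [0.67,0,0,-25,0,0,0],
    [0.67,0,0,-25,0,0,0],
  ],
)

```text
time_s: 29.4
tool_pos: [0.5547, -0.3547, 0.1355]
tcp_rot: [0.001, 0.092, 0.996, -0.0]
wrist_force: [-0.5, 0.2, -0.1]
finger_gap: 0.329
```

Emit:
servo_tool(
  motion=[
    [0.6,0,0,-25,0,0,0],
    [0.6,0,0,-15,0,0,0],
    [0.6,0,0,0,0,0,0],
    [0.6,0,0,0,0,0,0],
    [0.6,0,0,0,0,0,0],
  ],
)

```text
time_s: 29.82
tool_pos: [0.5538, -0.354, 0.1711]
tcp_rot: [-0.001, 0.092, 0.996, 0.001]
wrist_force: [-0.1, -0.6, -0.6]
finger_gap: 0.4
```

```bash
python3 - <<'E'
from det import *
env.camera("wrist");pick(1)
E
```

```text
t 29.87 p [ 0.5535 -0.3537  0.1704] ya 1.387 F [ 0.4  0.1 -0.1] gap 0.395 q [-0.65  0.18  1.69  0.    1.28 -2.04]
[[0.6, 7.9, 25.9, 0.3, 0, 0, 0.052], [0.6, 9.2, 25.4, 0.3, 0, 0, 0.052], [0.6, 10.5, 24.9, 0.3, 0, 0, 0.052], [0.6, 11.8, 24.3, 0.3, 0, 0, 0.052], [0.6, 13.1, 23.7, 0.3, 0, 0, 0.052]]
[[0.6, 14.3, 23.0, 0.3, 0, 0, 0.052], [0.6, 15.5, 22.2, 0.3, 0, 0, 0.052], [0.6, 16.6, 21.4, 0.3, 0, 0, 0.052], [0.6, 17.7, 20.5, 0.3, 0, 0, 0.052], [0.6, 18.7, 19.5, 0.3, 0, 0, 0.052]]
[[0.6, 19.7, 18.5, 0.3, 0, 0, 0.052], [0.6, 20.7, 17.5, 0.3, 0, 0, 0.052], [0.6, 21.5, 16.4, 0.3, 0, 0, 0.052], [0.6, 22.4, 15.3, 0.3, 0, 0, 0.052], [0.6, 23.1, 14.1, 0.3, 0, 0, 0.052]]
[[0.6, 23.8, 12.8, 0.3, 0, 0, 0.052], [0.6, 0.0, 0.0, 12.2, 0, 0, -0.0], [0.6, 0.0, 0.0, 12.2, 0, 0, -0.0], [0.6, 0.0, 0.0, 12.2, 0, 0, -0.0], [0.6, 0.0, 0.0, 12.2, 0, 0, -0.0]]
then close, lift
```

Emit:
servo_tool(
  motion=[
    [0.6,7.9,25.9,0.3,0,0,0.052],
    [0.6,9.2,25.4,0.3,0,0,0.052],
    [0.6,10.5,24.9,0.3,0,0,0.052],
    [0.6,11.8,24.3,0.3,0,0,0.052],
    [0.6,13.1,23.7,0.3,0,0,0.052],
  ],
)

```text
time_s: 30.28
tool_pos: [0.538, -0.2185, 0.1686]
tcp_rot: [-0.002, 0.222, 0.975, 0.001]
wrist_force: [0.2, 0.6, 0.3]
finger_gap: 0.398
```

Emit:
servo_tool(
  motion=[
    [0.6,14.3,23,0.3,0,0,0.052],
    [0.6,15.5,22.2,0.3,0,0,0.052],
    [0.6,16.6,21.4,0.3,0,0,0.052],
    [0.6,17.7,20.5,0.3,0,0,0.052],
    [0.6,18.7,19.5,0.3,0,0,0.052],
  ],
)

```text
time_s: 30.7
tool_pos: [0.5227, -0.0841, 0.1674]
tcp_rot: [-0.002, 0.346, 0.938, -0.0]
wrist_force: [0.7, 0.6, 1.5]
finger_gap: 0.401
```

Emit:
servo_tool(
  motion=[
    [0.6,19.7,18.5,0.3,0,0,0.052],
    [0.6,20.7,17.5,0.3,0,0,0.052],
    [0.6,21.5,16.4,0.3,0,0,0.052],
    [0.6,22.4,15.3,0.3,0,0,0.052],
    [0.6,23.1,14.1,0.3,0,0,0.052],
  ],
)

```text
time_s: 31.12
tool_pos: [0.5076, 0.0501, 0.166]
tcp_rot: [-0.002, 0.465, 0.885, -0.001]
wrist_force: [-0.1, -0.1, -0.4]
finger_gap: 0.398
```

Emit:
servo_tool(
  motion=[
    [0.6,23.8,12.8,0.3,0,0,0.052],
    [0.6,0,0,0,0,0,0],
    [0.6,0,0,12.2,0,0,0],
    [0.6,0,0,12.2,0,0,0],
    [0.6,0,0,12.2,0,0,0],
  ],
)

```text
time_s: 31.53
tool_pos: [0.5052, 0.0749, 0.1288]
tcp_rot: [-0.001, 0.487, 0.874, -0.001]
wrist_force: [-1.0, -1.0, 0.0]
finger_gap: 0.402
```

Emit:
servo_tool(
  motion=[
    [0.6,0,0,12.2,0,0,0],
    [0.6,0,0,0,0,0,0],
    [0.6,0,0,0,0,0,0],
  ],
)

```text
time_s: 31.78
tool_pos: [0.505, 0.075, 0.1172]
tcp_rot: [-0.001, 0.487, 0.873, -0.001]
wrist_force: [0.5, -0.2, 0.4]
finger_gap: 0.403
```

Emit:
servo_tool(
  motion=[
    [1,0,0,0,0,0,0],
    [1,0,0,0,0,0,0],
    [1,0,0,0,0,0,0],
    [1,0,0,0,0,0,0],
  ],
)

```text
time_s: 32.12
tool_pos: [0.5067, 0.0756, 0.12]
tcp_rot: [0.001, 0.486, 0.874, 0.0]
wrist_force: [0.2, -0.9, 0.9]
finger_gap: 0.23
```

Emit:
servo_tool(
  motion=[
    [1,0,0,-10,0,0,0],
    [1,0,0,-20,0,0,0],
    [1,0,0,-20,0,0,0],
    [1,0,0,-20,0,0,0],
    [1,0,0,0,0,0,0],
  ],
)

```text
time_s: 32.53
tool_pos: [0.5088, 0.076, 0.195]
tcp_rot: [0.004, 0.486, 0.874, 0.002]
wrist_force: [0.1, 0.7, 0.3]
finger_gap: 0.231
```

Emit:
servo_tool(
  motion=[
    [1,0,0,0,0,0,0],
    [1,0,0,0,0,0,0],
  ],
)

```text
time_s: 32.7
tool_pos: [0.5056, 0.0757, 0.1887]
tcp_rot: [-0.0, 0.486, 0.874, -0.0]
wrist_force: [0.8, 0.2, -0.8]
finger_gap: 0.233
```

```bash
python3 - <<'E'
from det import *
place(4)
E
```

```text
t 32.7 p [0.5056 0.0757 0.1887] ya 0.555 F [ 0.8  0.2 -0.8] gap 0.233 q [ 0.04 -0.16  2.    0.    1.3  -0.51]
tray c [ 0.5287 -0.3213] ydir 1.386 size [0.1064, 0.1284] bbox [[410.0, 235.0], [420.0, 188.0], [478.0, 200.0], [468.0, 247.0]]
[[1, -25.6, -16.2, 3.2, 0, 0, -0.0692], [1, -24.5, -17.9, 3.2, 0, 0, -0.0692], [1, -23.2, -19.6, 3.2, 0, 0, -0.0692], [1, -21.7, -21.1, 3.2, 0, 0, -0.0692], [1, -20.2, -22.6, 3.2, 0, 0, -0.0692]]
[[1, -18.6, -23.9, 3.2, 0, 0, -0.0692], [1, -16.9, -25.1, 3.2, 0, 0, -0.0692], [1, -15.1, -26.2, 3.2, 0, 0, -0.0692], [1, -13.3, -27.2, 3.2, 0, 0, -0.0692], [1, -11.4, -28.1, 3.2, 0, 0, -0.0692]]
[[1, -9.4, -28.8, 3.2, 0, 0, -0.0692], [1, -7.4, -29.4, 3.2, 0, 0, -0.0692], [1, 0.0, 0.0, 21.0, 0, 0, -0.0], [1, 0.0, 0.0, 21.0, 0, 0, -0.0], [1, 0.0, 0.0, 21.0, 0, 0, -0.0]]
[[1, 0.0, 0.0, 21.0, 0, 0, -0.0], [1, 0.0, 0.0, 21.0, 0, 0, -0.0], [1, 0.0, 0.0, 21.0, 0, 0, -0.0]]
```

Emit:
servo_tool(
  motion=[
    [1,-25.6,-16.2,3.2,0,0,-0.0692],
    [1,-24.5,-17.9,3.2,0,0,-0.0692],
    [1,-23.2,-19.6,3.2,0,0,-0.0692],
    [1,-21.7,-21.1,3.2,0,0,-0.0692],
    [1,-20.2,-22.6,3.2,0,0,-0.0692],
  ],
)

```text
time_s: 33.17
tool_pos: [0.5035, -0.0769, 0.1713]
tcp_rot: [-0.001, 0.327, 0.945, -0.0]
wrist_force: [0.8, 0.1, -0.7]
finger_gap: 0.23
```

Emit:
servo_tool(
  motion=[
    [1,-18.6,-23.9,3.2,0,0,-0.0692],
    [1,-16.9,-25.1,3.2,0,0,-0.0692],
    [1,-15.1,-26.2,3.2,0,0,-0.0692],
    [1,-13.3,-27.2,3.2,0,0,-0.0692],
    [1,-11.4,-28.1,3.2,0,0,-0.0692],
  ],
)

```text
time_s: 33.58
tool_pos: [0.5023, -0.2282, 0.1551]
tcp_rot: [-0.001, 0.16, 0.987, 0.001]
wrist_force: [0.1, 0.6, -0.2]
finger_gap: 0.23
```

Emit:
servo_tool(
  motion=[
    [1,-9.4,-28.8,3.2,0,0,-0.0692],
    [1,-7.4,-29.4,3.2,0,0,-0.0692],
    [1,0,0,20,0,0,0],
    [1,0,0,20,0,0,0],
    [1,0,0,0,0,0,0],
  ],
)

```text
time_s: 34.0
tool_pos: [0.4994, -0.2862, 0.1044]
tcp_rot: [-0.005, 0.093, 0.996, 0.003]
wrist_force: [-0.8, 0.5, -1.2]
finger_gap: 0.225
```

Emit:
servo_tool(
  motion=[
    [1,0,0,0,0,0,0],
    [1,0,0,0,0,0,0],
  ],
)

```text
time_s: 34.17
tool_pos: [0.5029, -0.2875, 0.1106]
tcp_rot: [-0.0, 0.092, 0.996, 0.0]
wrist_force: [-0.3, -1.2, -0.2]
finger_gap: 0.23
```

```bash
python3 - <<'E'
from det import *
tray();st();plan([(.5024,-.2879,.024,1.387,20)],1)
E
```

```text
tray c [ 0.5444 -0.2736] ydir 2.948 size [0.0149, 0.0314] bbox [[417.0, 216.0], [420.0, 202.0], [427.0, 203.0], [424.0, 217.0]]
t 34.22 p [ 0.5034 -0.2878  0.1115] ya 1.386 F [ 0.4 -0.7 -1.3] gap 0.232 q [-0.61  0.07  1.91 -0.    1.16 -2.  ]
[[1, 0.2, -0.1, 17.5, 0, 0, -0.0003], [1, 0.2, -0.1, 17.5, 0, 0, -0.0003], [1, 0.2, -0.1, 17.5, 0, 0, -0.0003], [1, 0.2, -0.1, 17.5, 0, 0, -0.0003], [1, 0.2, -0.1, 17.5, 0, 0, -0.0003]]
```

Emit:
servo_tool(
  motion=[
    [1,0.2,0,20,0,0,0],
    [1,0.2,0,20,0,0,0],
    [1,0.2,0,20,0,0,0],
    [1,0,0,18,0,0,0],
    [1,0,0,8,0,0,0],
  ],
)

```text
time_s: 34.63
tool_pos: [0.5019, -0.2869, 0.0236]
tcp_rot: [-0.001, 0.092, 0.996, 0.0]
wrist_force: [-2.9, 1.2, 31.5]
finger_gap: 0.229
```

Emit:
servo_tool(
  motion=[
    [1,0,0,0,0,0,0],
    [0.67,0,0,0,0,0,0],
    [0.67,0,0,0,0,0,0],
    [0.67,0,0,0,0,0,0],
  ],
)

```text
time_s: 34.97
tool_pos: [0.5034, -0.2884, 0.0264]
tcp_rot: [0.001, 0.093, 0.996, -0.001]
wrist_force: [-0.8, 0.3, 1.0]
finger_gap: 0.319
```

Emit:
servo_tool(
  motion=[
    [0.67,0,0,-10,0,0,0],
    [0.67,0,0,-25,0,0,0],
    [0.67,0,0,-25,0,0,0],
    [0.67,0,0,-25,0,0,0],
    [0.67,0,0,-25,0,0,0],
  ],
)

```text
time_s: 35.38
tool_pos: [0.5025, -0.2879, 0.1373]
tcp_rot: [0.001, 0.093, 0.996, -0.0]
wrist_force: [0.7, -0.5, -0.6]
finger_gap: 0.327
```

Emit:
servo_tool(
  motion=[
    [0.6,0,0,-25,0,0,0],
    [0.6,0,0,-15,0,0,0],
    [0.6,0,0,0,0,0,0],
    [0.6,0,0,0,0,0,0],
    [0.6,0,0,0,0,0,0],
  ],
)

```text
time_s: 35.8
tool_pos: [0.5018, -0.2874, 0.1739]
tcp_rot: [-0.001, 0.093, 0.996, 0.0]
wrist_force: [-0.0, 0.6, -0.5]
finger_gap: 0.403
```

```bash
python3 - <<'E'
from det import *
env.camera("wrist");pick(3)
E
```

```text
t 35.85 p [ 0.5015 -0.2872  0.1732] ya 1.385 F [-0.3 -0.8 -1.1] gap 0.394 q [-0.61  0.01  1.87  0.    1.27 -2.  ]
[[0.6, 3.3, 27.6, 0.7, 0, 0, 0.0692], [0.6, 5.2, 27.3, 0.7, 0, 0, 0.0692], [0.6, 7.1, 26.9, 0.7, 0, 0, 0.0692], [0.6, 8.9, 26.4, 0.7, 0, 0, 0.0692], [0.6, 10.7, 25.7, 0.7, 0, 0, 0.0692]]
[[0.6, 12.5, 24.9, 0.7, 0, 0, 0.0692], [0.6, 14.1, 24.0, 0.7, 0, 0, 0.0692], [0.6, 15.8, 22.9, 0.7, 0, 0, 0.0692], [0.6, 17.3, 21.8, 0.7, 0, 0, 0.0692], [0.6, 18.8, 20.5, 0.7, 0, 0, 0.0692]]
[[0.6, 20.2, 19.2, 0.7, 0, 0, 0.0692], [0.6, 21.4, 17.7, 0.7, 0, 0, 0.0692], [0.6, 0.0, 0.0, 12.2, 0, 0, -0.0], [0.6, 0.0, 0.0, 12.2, 0, 0, -0.0], [0.6, 0.0, 0.0, 12.2, 0, 0, -0.0]]
[[0.6, 0.0, 0.0, 12.2, 0, 0, -0.0]]
then close, lift
```

Emit:
servo_tool(
  motion=[
    [0.6,3.3,27.6,0.7,0,0,0.0692],
    [0.6,5.2,27.3,0.7,0,0,0.0692],
    [0.6,7.1,26.9,0.7,0,0,0.0692],
    [0.6,8.9,26.4,0.7,0,0,0.0692],
    [0.6,10.7,25.7,0.7,0,0,0.0692],
  ],
)

```text
time_s: 36.27
tool_pos: [0.5106, -0.1474, 0.1691]
tcp_rot: [-0.002, 0.265, 0.964, 0.0]
wrist_force: [0.3, 0.4, 0.1]
finger_gap: 0.399
```

Emit:
servo_tool(
  motion=[
    [0.6,12.5,24.9,0.7,0,0,0.0692],
    [0.6,14.1,24,0.7,0,0,0.0692],
    [0.6,15.8,22.9,0.7,0,0,0.0692],
    [0.6,17.3,21.8,0.7,0,0,0.0692],
    [0.6,18.8,20.5,0.7,0,0,0.0692],
  ],
)

```text
time_s: 36.68
tool_pos: [0.5198, -0.0086, 0.1657]
tcp_rot: [-0.002, 0.426, 0.905, -0.001]
wrist_force: [0.4, 0.1, -0.1]
finger_gap: 0.401
```

Emit:
servo_tool(
  motion=[
    [0.6,20.2,19.2,0.7,0,0,0.0692],
    [0.6,21.4,17.7,0.7,0,0,0.0692],
    [0.6,0,0,0,0,0,0],
    [0.6,0,0,12.2,0,0,0],
    [0.6,0,0,0,0,0,0],
  ],
)

```text
time_s: 37.1
tool_pos: [0.5228, 0.0451, 0.1504]
tcp_rot: [-0.002, 0.486, 0.874, -0.002]
wrist_force: [-0.4, -0.7, -0.5]
finger_gap: 0.401
```

Emit:
servo_tool(
  motion=[
    [0.6,0,0,0,0,0,0],
    [0.6,0,0,0,0,0,0],
  ],
)

```text
time_s: 37.27
tool_pos: [0.5243, 0.0444, 0.1531]
tcp_rot: [-0.001, 0.487, 0.873, -0.001]
wrist_force: [0.3, -0.6, -0.4]
finger_gap: 0.402
```

```bash
python3 - <<'E'
from det import *
env.camera("wrist");st();plan([(*W[2],.116,.555,13)],.6)
E
```

```text
t 37.32 p [0.5246 0.0444 0.1537] ya 0.554 F [ 0.6  0.4 -0.2] gap 0.401 q [-0.02 -0.09  2.   -0.    1.24 -0.57]
[[0.6, 0.6, 0.1, 12.6, 0, 0, -0.0005], [0.6, 0.6, 0.1, 12.6, 0, 0, -0.0005], [0.6, 0.6, 0.1, 12.6, 0, 0, -0.0005]]
```

Emit:
servo_tool(
  motion=[
    [0.6,0.6,0,13,0,0,0],
    [0.6,0.6,0,13,0,0,0],
    [0.6,0.6,0,13,0,0,0],
    [0.6,0,0,0,0,0,0],
  ],
)

```text
time_s: 37.65
tool_pos: [0.5237, 0.0467, 0.1137]
tcp_rot: [-0.0, 0.487, 0.874, -0.0]
wrist_force: [1.2, -0.9, 0.5]
finger_gap: 0.399
```

Emit:
servo_tool(
  motion=[
    [1,0,0,0,0,0,0],
    [1,0,0,0,0,0,0],
    [1,0,0,0,0,0,0],
    [1,0,0,0,0,0,0],
  ],
)

```text
time_s: 37.98
tool_pos: [0.5234, 0.0469, 0.1144]
tcp_rot: [-0.0, 0.486, 0.874, -0.0]
wrist_force: [0.1, -0.7, -0.2]
finger_gap: 0.242
```

Emit:
servo_tool(
  motion=[
    [1,0,0,-10,0,0,0],
    [1,0,0,-20,0,0,0],
    [1,0,0,-20,0,0,0],
    [1,0,0,-20,0,0,0],
    [1,0,0,0,0,0,0],
  ],
)

```text
time_s: 38.4
tool_pos: [0.5266, 0.047, 0.1908]
tcp_rot: [0.004, 0.486, 0.874, 0.002]
wrist_force: [-0.2, -0.2, 0.5]
finger_gap: 0.237
```

Emit:
servo_tool(
  motion=[
    [1,0,0,0,0,0,0],
    [1,0,0,0,0,0,0],
  ],
)

```text
time_s: 38.57
tool_pos: [0.5234, 0.047, 0.1845]
tcp_rot: [-0.0, 0.486, 0.874, -0.0]
wrist_force: [0.6, -0.6, 0.1]
finger_gap: 0.241
```

```bash
python3 - <<'E'
from det import *
place(5)
E
```

```text
t 38.57 p [0.5234 0.047  0.1845] ya 0.555 F [ 0.6 -0.6  0.1] gap 0.241 q [-0.01 -0.12  1.97  0.    1.29 -0.57]
tray c [ 0.5287 -0.3213] ydir 1.386 size [0.1064, 0.1284] bbox [[410.0, 235.0], [420.0, 188.0], [478.0, 200.0], [468.0, 247.0]]
[[1, -26.9, -15.5, 3.1, 0, 0, -0.0755], [1, -25.6, -17.5, 3.1, 0, 0, -0.0755], [1, -24.2, -19.3, 3.1, 0, 0, -0.0755], [1, -22.7, -21.1, 3.1, 0, 0, -0.0755], [1, -21.0, -22.8, 3.1, 0, 0, -0.0755]]
[[1, -19.2, -24.3, 3.1, 0, 0, -0.0755], [1, -17.4, -25.7, 3.1, 0, 0, -0.0755], [1, -15.4, -26.9, 3.1, 0, 0, -0.0755], [1, -13.3, -28.0, 3.1, 0, 0, -0.0755], [1, -11.1, -28.9, 3.1, 0, 0, -0.0755]]
[[1, -8.9, -29.7, 3.1, 0, 0, -0.0755], [1, 0.0, 0.0, 21.0, 0, 0, -0.0], [1, 0.0, 0.0, 21.0, 0, 0, -0.0], [1, 0.0, 0.0, 21.0, 0, 0, -0.0], [1, 0.0, 0.0, 21.0, 0, 0, -0.0]]
[[1, 0.0, 0.0, 21.0, 0, 0, -0.0], [1, 0.0, 0.0, 21.0, 0, 0, -0.0]]
```

Emit:
servo_tool(
  motion=[
    [1,-26.9,-15.5,3.1,0,0,-0.0755],
    [1,-25.6,-17.5,3.1,0,0,-0.0755],
    [1,-24.2,-19.3,3.1,0,0,-0.0755],
    [1,-22.7,-21.1,3.1,0,0,-0.0755],
    [1,-21,-22.8,3.1,0,0,-0.0755],
  ],
)

```text
time_s: 39.03
tool_pos: [0.5276, -0.109, 0.1677]
tcp_rot: [-0.001, 0.312, 0.95, -0.0]
wrist_force: [0.8, 0.0, -0.7]
finger_gap: 0.239
```

Emit:
servo_tool(
  motion=[
    [1,-19.2,-24.3,3.1,0,0,-0.0755],
    [1,-17.4,-25.7,3.1,0,0,-0.0755],
    [1,-15.4,-26.9,3.1,0,0,-0.0755],
    [1,-13.3,-28,3.1,0,0,-0.0755],
    [1,-11.1,-28.9,3.1,0,0,-0.0755],
  ],
)

```text
time_s: 39.45
tool_pos: [0.5325, -0.2639, 0.152]
tcp_rot: [-0.001, 0.128, 0.992, 0.001]
wrist_force: [-0.8, 0.7, 0.8]
finger_gap: 0.24
```

Emit:
servo_tool(
  motion=[
    [1,-8.9,-29.7,3.1,0,0,-0.0755],
    [1,0,0,20,0,0,0],
    [1,0,0,20,0,0,0],
    [1,0,0,0,0,0,0],
    [1,0,0,0,0,0,0],
  ],
)

```text
time_s: 39.87
tool_pos: [0.5327, -0.2928, 0.1081]
tcp_rot: [-0.003, 0.093, 0.996, 0.001]
wrist_force: [0.2, -0.9, 0.9]
finger_gap: 0.242
```

Emit:
servo_tool(
  motion=[
    [1,0,0,0,0,0,0],
  ],
)

```text
time_s: 39.95
tool_pos: [0.5344, -0.2935, 0.1109]
tcp_rot: [-0.0, 0.092, 0.996, 0.0]
wrist_force: [-0.1, -0.8, -0.1]
finger_gap: 0.239
```

```bash
python3 - <<'E'
from det import *
tray();st();plan([(.5338,-.2938,.0245,1.387,20)],1)
E
```

```text
Traceback (most recent call last):
  File "det.py", line 23, in tray
    cn=max(cv2.findContours(m,0,2)[0],key=cv2.contourArea);bx=cv2.boxPoints(cv2.minAreaRect(cv2.convexHull(cn)))
ValueError: max() iterable argument is empty
```

Emit:
servo_tool(
  motion=[
    [1,0.2,0,20,0,0,0],
    [1,0,0,20,0,0,0],
    [1,0,0,20,0,0,0],
    [1,0,0,18,0,0,0],
    [1,0,0,8,0,0,0],
  ],
)

```text
time_s: 40.42
tool_pos: [0.5338, -0.293, 0.0238]
tcp_rot: [-0.001, 0.092, 0.996, 0.0]
wrist_force: [-0.8, -0.3, 0.2]
finger_gap: 0.24
```

Emit:
servo_tool(
  motion=[
    [1,0,0,0,0,0,0],
    [0.67,0,0,0,0,0,0],
    [0.67,0,0,0,0,0,0],
    [0.67,0,0,0,0,0,0],
  ],
)

```text
time_s: 40.75
tool_pos: [0.5356, -0.2946, 0.0271]
tcp_rot: [0.001, 0.093, 0.996, -0.001]
wrist_force: [0.4, -0.2, 0.3]
finger_gap: 0.326
```

Emit:
servo_tool(
  motion=[
    [0.67,0,0,-10,0,0,0],
    [0.67,0,0,-25,0,0,0],
    [0.67,0,0,-25,0,0,0],
    [0.67,0,0,-25,0,0,0],
    [0.67,0,0,-25,0,0,0],
  ],
)

```text
time_s: 41.17
tool_pos: [0.5346, -0.294, 0.1379]
tcp_rot: [0.001, 0.093, 0.996, -0.0]
wrist_force: [0.7, -0.8, -0.1]
finger_gap: 0.331
```

Emit:
servo_tool(
  motion=[
    [0.6,0,0,-25,0,0,0],
    [0.6,0,0,-15,0,0,0],
    [0.6,0,0,0,0,0,0],
    [0.6,0,0,0,0,0,0],
    [0.6,0,0,0,0,0,0],
  ],
)

```text
time_s: 41.58
tool_pos: [0.5338, -0.2935, 0.1744]
tcp_rot: [-0.0, 0.093, 0.996, 0.0]
wrist_force: [-0.0, 0.1, -0.6]
finger_gap: 0.397
```

```bash
python3 - <<'E'
from det import *
env.camera("wrist");pick(5)
E
```

```text
t 41.63 p [ 0.5335 -0.2933  0.1735] ya 1.385 F [0.4 0.5 0. ] gap 0.398 q [-0.59  0.08  1.8  -0.    1.27 -1.98]
[[0.6, 4.1, 27.6, 0.8, 0, 0, 0.0755], [0.6, 6.2, 27.2, 0.8, 0, 0, 0.0755], [0.6, 8.2, 26.6, 0.8, 0, 0, 0.0755], [0.6, 10.2, 25.9, 0.8, 0, 0, 0.0755], [0.6, 12.1, 25.1, 0.8, 0, 0, 0.0755]]
[[0.6, 14.0, 24.1, 0.8, 0, 0, 0.0755], [0.6, 15.8, 23.0, 0.8, 0, 0, 0.0755], [0.6, 17.5, 21.7, 0.8, 0, 0, 0.0755], [0.6, 19.1, 20.3, 0.8, 0, 0, 0.0755], [0.6, 20.5, 18.9, 0.8, 0, 0, 0.0755]]
[[0.6, 21.9, 17.2, 0.8, 0, 0, 0.0755], [0.6, 0.0, 0.0, 12.2, 0, 0, -0.0], [0.6, 0.0, 0.0, 12.2, 0, 0, -0.0], [0.6, 0.0, 0.0, 12.2, 0, 0, -0.0], [0.6, 0.0, 0.0, 12.2, 0, 0, -0.0]]
then close, lift
```

Emit:
servo_tool(
  motion=[
    [0.6,4.1,27.6,0.8,0,0,0.0755],
    [0.6,6.2,27.2,0.8,0,0,0.0755],
    [0.6,8.2,26.6,0.8,0,0,0.0755],
    [0.6,10.2,25.9,0.8,0,0,0.0755],
    [0.6,12.1,25.1,0.8,0,0,0.0755],
  ],
)

```text
time_s: 42.05
tool_pos: [0.5384, -0.153, 0.1688]
tcp_rot: [-0.002, 0.28, 0.96, 0.0]
wrist_force: [0.3, -0.1, -0.0]
finger_gap: 0.402
```

Emit:
servo_tool(
  motion=[
    [0.6,14,24.1,0.8,0,0,0.0755],
    [0.6,15.8,23,0.8,0,0,0.0755],
    [0.6,17.5,21.7,0.8,0,0,0.0755],
    [0.6,19.1,20.3,0.8,0,0,0.0755],
    [0.6,20.5,18.9,0.8,0,0,0.0755],
  ],
)

```text
time_s: 42.47
tool_pos: [0.5434, -0.0138, 0.165]
tcp_rot: [-0.002, 0.455, 0.891, -0.001]
wrist_force: [0.6, 0.3, 0.5]
finger_gap: 0.399
```

Emit:
servo_tool(
  motion=[
    [0.6,21.9,17.2,0.8,0,0,0.0755],
    [0.6,0,0,12.2,0,0,0],
    [0.6,0,0,0,0,0,0],
    [0.6,0,0,0,0,0,0],
    [0.6,0,0,0,0,0,0],
  ],
)

```text
time_s: 42.88
tool_pos: [0.5451, 0.0117, 0.1531]
tcp_rot: [-0.001, 0.487, 0.874, -0.001]
wrist_force: [-0.6, -0.6, -0.9]
finger_gap: 0.401
```

```bash
python3 - <<'E'
from det import *
env.camera("wrist");st();plan([(*W[4],.1155,.555,13)],.6)
E
```

```text
t 42.93 p [0.5454 0.0116 0.1536] ya 0.554 F [0.6 0.3 0.4] gap 0.4 q [-0.08 -0.05  1.96 -0.    1.23 -0.63]
[[0.6, 0.6, 0.1, 12.7, 0, 0, -0.0004], [0.6, 0.6, 0.1, 12.7, 0, 0, -0.0004], [0.6, 0.6, 0.1, 12.7, 0, 0, -0.0004]]
```

Emit:
servo_tool(
  motion=[
    [0.6,0.6,0,13,0,0,0],
    [0.6,0.6,0,13,0,0,0],
    [0.6,0.6,0,12.6,0,0,0],
    [0.6,0,0,0,0,0,0],
  ],
)

```text
time_s: 43.27
tool_pos: [0.5434, 0.0138, 0.1125]
tcp_rot: [-0.001, 0.487, 0.874, -0.001]
wrist_force: [0.6, -0.6, 0.3]
finger_gap: 0.4
```

Emit:
servo_tool(
  motion=[
    [1,0,0,0,0,0,0],
    [1,0,0,0,0,0,0],
    [1,0,0,0,0,0,0],
    [1,0,0,0,0,0,0],
  ],
)

```text
time_s: 43.6
tool_pos: [0.5447, 0.0141, 0.1156]
tcp_rot: [0.0, 0.486, 0.874, 0.0]
wrist_force: [-0.0, -0.5, -0.6]
finger_gap: 0.238
```

Emit:
servo_tool(
  motion=[
    [1,0,0,-10,0,0,0],
    [1,0,0,-20,0,0,0],
    [1,0,0,-20,0,0,0],
    [1,0,0,-20,0,0,0],
    [1,0,0,0,0,0,0],
  ],
)

```text
time_s: 44.02
tool_pos: [0.5475, 0.014, 0.1915]
tcp_rot: [0.004, 0.486, 0.874, 0.002]
wrist_force: [1.1, -0.2, 0.6]
finger_gap: 0.239
```

Emit:
servo_tool(
  motion=[
    [1,0,0,0,0,0,0],
    [1,0,0,0,0,0,0],
  ],
)

```text
time_s: 44.18
tool_pos: [0.5443, 0.0141, 0.185]
tcp_rot: [-0.0, 0.486, 0.874, -0.0]
wrist_force: [-0.2, -0.2, -1.5]
finger_gap: 0.234
```

```bash
python3 - <<'E'
from det import *
place(6)
E
```

```text
t 44.18 p [0.5443 0.0141 0.185 ] ya 0.555 F [-0.2 -0.2 -1.5] gap 0.234 q [-0.07 -0.08  1.93 -0.    1.29 -0.63]
tray c [ 0.5287 -0.3213] ydir 1.386 size [0.1064, 0.1284] bbox [[410.0, 235.0], [420.0, 188.0], [478.0, 200.0], [468.0, 247.0]]
[[1, -27.8, -14.7, 3.4, 0, 0, -0.0831], [1, -26.5, -17.0, 3.4, 0, 0, -0.0831], [1, -25.0, -19.1, 3.4, 0, 0, -0.0831], [1, -23.3, -21.1, 3.4, 0, 0, -0.0831], [1, -21.5, -23.0, 3.4, 0, 0, -0.0831]]
[[1, -19.5, -24.7, 3.4, 0, 0, -0.0831], [1, -17.4, -26.2, 3.4, 0, 0, -0.0831], [1, -15.2, -27.6, 3.4, 0, 0, -0.0831], [1, -12.8, -28.7, 3.4, 0, 0, -0.0831], [1, -10.4, -29.7, 3.4, 0, 0, -0.0831]]
[[1, 0.0, 0.0, 21.0, 0, 0, -0.0], [1, 0.0, 0.0, 21.0, 0, 0, -0.0], [1, 0.0, 0.0, 21.0, 0, 0, -0.0], [1, 0.0, 0.0, 21.0, 0, 0, -0.0], [1, 0.0, 0.0, 21.0, 0, 0, -0.0]]
[[1, 0.0, 0.0, 21.0, 0, 0, -0.0]]
```

Emit:
servo_tool(
  motion=[
    [1,-27.8,-14.7,3.4,0,0,-0.0831],
    [1,-26.5,-17,3.4,0,0,-0.0831],
    [1,-25,-19.1,3.4,0,0,-0.0831],
    [1,-23.3,-21.1,3.4,0,0,-0.0831],
    [1,-21.5,-23,3.4,0,0,-0.0831],
  ],
)

```text
time_s: 44.65
tool_pos: [0.5543, -0.1439, 0.1664]
tcp_rot: [-0.001, 0.294, 0.956, 0.0]
wrist_force: [0.6, 0.2, -0.2]
finger_gap: 0.238
```

Emit:
servo_tool(
  motion=[
    [1,-19.5,-24.7,3.4,0,0,-0.0831],
    [1,-17.4,-26.2,3.4,0,0,-0.0831],
    [1,-15.2,-27.6,3.4,0,0,-0.0831],
    [1,-12.8,-28.7,3.4,0,0,-0.0831],
    [1,-10.4,-29.7,3.4,0,0,-0.0831],
  ],
)

```text
time_s: 45.07
tool_pos: [0.5651, -0.3008, 0.1492]
tcp_rot: [-0.001, 0.09, 0.996, 0.001]
wrist_force: [0.9, 0.2, -0.6]
finger_gap: 0.239
```

Emit:
servo_tool(
  motion=[
    [1,0,0,20,0,0,0],
    [1,0,0,20,0,0,0],
    [1,0,0,0,0,0,0],
    [1,0,0,0,0,0,0],
    [1,0,0,0,0,0,0],
  ],
)

```text
time_s: 45.48
tool_pos: [0.5661, -0.2994, 0.1113]
tcp_rot: [-0.0, 0.092, 0.996, 0.0]
wrist_force: [1.4, -0.3, -0.3]
finger_gap: 0.237
```

```bash
python3 - <<'E'
from det import *
env.camera("wrist");st();plan([(.5653,-.2997,.0245,1.387,20)],1)
E
```

```text
t 45.53 p [ 0.5666 -0.2997  0.1123] ya 1.386 F [ 0.3 -0.4 -0.2] gap 0.241 q [-0.57  0.2   1.77  0.    1.17 -1.96]
[[1, 0.3, -0.1, 17.6, 0, 0, -0.0001], [1, 0.3, -0.1, 17.6, 0, 0, -0.0001], [1, 0.3, -0.1, 17.6, 0, 0, -0.0001], [1, 0.3, -0.1, 17.6, 0, 0, -0.0001], [1, 0.3, -0.1, 17.6, 0, 0, -0.0001]]
```

Emit:
servo_tool(
  motion=[
    [1,0.3,0,20,0,0,0],
    [1,0.3,0,20,0,0,0],
    [1,0.3,0,20,0,0,0],
    [1,0.3,0,19,0,0,0],
    [1,0,0,8,0,0,0],
  ],
)

```text
time_s: 45.95
tool_pos: [0.5644, -0.2987, 0.0231]
tcp_rot: [-0.001, 0.092, 0.996, 0.0]
wrist_force: [-1.3, 0.4, -1.0]
finger_gap: 0.239
```

Emit:
servo_tool(
  motion=[
    [1,0,0,0,0,0,0],
    [0.67,0,0,0,0,0,0],
    [0.67,0,0,0,0,0,0],
    [0.67,0,0,0,0,0,0],
  ],
)

```text
time_s: 46.28
tool_pos: [0.5663, -0.3003, 0.0266]
tcp_rot: [0.002, 0.092, 0.996, -0.001]
wrist_force: [0.7, 0.3, -0.2]
finger_gap: 0.324
```

Emit:
servo_tool(
  motion=[
    [0.67,0,0,-10,0,0,0],
    [0.67,0,0,-25,0,0,0],
    [0.67,0,0,-25,0,0,0],
    [0.67,0,0,-25,0,0,0],
    [0.67,0,0,-25,0,0,0],
  ],
)

```text
time_s: 46.7
tool_pos: [0.5652, -0.2998, 0.1373]
tcp_rot: [0.001, 0.092, 0.996, -0.0]
wrist_force: [0.8, -0.8, 0.6]
finger_gap: 0.33
```

Emit:
servo_tool(
  motion=[
    [0.6,0,0,-25,0,0,0],
    [0.6,0,0,-25,0,0,0],
    [0.6,0,0,-25,0,0,0],
    [0.6,0,0,0,0,0,0],
    [0.6,0,0,0,0,0,0],
  ],
)

```text
time_s: 47.12
tool_pos: [0.5661, -0.3004, 0.2133]
tcp_rot: [0.003, 0.092, 0.996, -0.001]
wrist_force: [-0.2, 0.8, -0.2]
finger_gap: 0.396
```

```bash
python3 - <<'E'
from det import *
env.camera("wrist");st();plan([(.6,.052,.28,.555,28)],.6)
E
```

```text
t 47.17 p [ 0.5652 -0.2997  0.2108] ya 1.386 F [-0.1  0.1 -0.8] gap 0.398 q [-0.57  0.11  1.69  0.    1.33 -1.96]
[[0.6, 2.3, 27.1, -5.3, 0, 0, 0.0639], [0.6, 4.1, 26.9, -5.3, 0, 0, 0.0639], [0.6, 5.8, 26.6, -5.3, 0, 0, 0.0639], [0.6, 7.5, 26.1, -5.3, 0, 0, 0.0639], [0.6, 9.1, 25.6, -5.3, 0, 0, 0.0639]]
[[0.6, 10.7, 25.0, -5.3, 0, 0, 0.0639], [0.6, 12.3, 24.2, -5.3, 0, 0, 0.0639], [0.6, 13.8, 23.4, -5.3, 0, 0, 0.0639], [0.6, 15.3, 22.5, -5.3, 0, 0, 0.0639], [0.6, 16.7, 21.5, -5.3, 0, 0, 0.0639]]
[[0.6, 18.0, 20.3, -5.3, 0, 0, 0.0639], [0.6, 19.3, 19.2, -5.3, 0, 0, 0.0639], [0.6, 20.5, 17.9, -5.3, 0, 0, 0.0639]]
```

Emit:
servo_tool(
  motion=[
    [0.6,2.3,27.1,-5.3,0,0,0.0639],
    [0.6,4.1,26.9,-5.3,0,0,0.0639],
    [0.6,5.8,26.6,-5.3,0,0,0.0639],
    [0.6,7.5,26.1,-5.3,0,0,0.0639],
    [0.6,9.1,25.6,-5.3,0,0,0.0639],
  ],
)

```text
time_s: 47.58
tool_pos: [0.5772, -0.1628, 0.2338]
tcp_rot: [-0.002, 0.251, 0.968, 0.0]
wrist_force: [0.1, 0.0, 0.2]
finger_gap: 0.398
```

Emit:
servo_tool(
  motion=[
    [0.6,10.7,25,-5.3,0,0,0.0639],
    [0.6,12.3,24.2,-5.3,0,0,0.0639],
    [0.6,13.8,23.4,-5.3,0,0,0.0639],
    [0.6,15.3,22.5,-5.3,0,0,0.0639],
    [0.6,16.7,21.5,-5.3,0,0,0.0639],
  ],
)

```text
time_s: 48.0
tool_pos: [0.5908, -0.0276, 0.2604]
tcp_rot: [-0.002, 0.402, 0.916, -0.001]
wrist_force: [0.3, -0.6, -0.6]
finger_gap: 0.4
```

Emit:
servo_tool(
  motion=[
    [0.6,18,20.3,-5.3,0,0,0.0639],
    [0.6,19.3,19.2,-5.3,0,0,0.0639],
    [0.6,20.5,17.9,-5.3,0,0,0.0639],
    [0.6,0,0,0,0,0,0],
    [0.6,0,0,0,0,0,0],
  ],
)

```text
time_s: 48.42
tool_pos: [0.5993, 0.0532, 0.2768]
tcp_rot: [-0.001, 0.485, 0.875, -0.001]
wrist_force: [0.1, -0.9, 0.4]
finger_gap: 0.398
```

Emit:
servo_tool(
  motion=[
    [0.6,0,0,0,0,0,0],
    [0.6,0,0,0,0,0,0],
    [0.6,0,0,0,0,0,0],
  ],
)

```text
time_s: 48.67
tool_pos: [0.5995, 0.0511, 0.2774]
tcp_rot: [-0.001, 0.487, 0.873, -0.0]
wrist_force: [-0.1, -0.1, -0.6]
finger_gap: 0.398
```

```bash
python3 - <<'E'
from det import *
st();c=cal("wrist");w=env.camera("wrist");np.savez("w8.npz",**c);cv2.imwrite("pics/w8.png",w)
t=env.camera("top");s=env.camera("scene");cv2.imwrite("pics/top8.png",t);cv2.imwrite("pics/scene8.png",s)
R=lambda k,w,h:cv2.resize(k,(w,h),interpolation=cv2.INTER_CUBIC)
cv2.imwrite("pics/fin.png",np.vstack([np.hstack([R(w[20:220,190:390],400,300)[:, :],R(s[250:320,355:450],400,300)]),np.hstack([R(s[155:245,235:365],400,300),R(t[150:270,370:500],400,300)])]))
E
```

```text
t 48.67 p [0.5995 0.0511 0.2774] ya 0.554 F [-0.1 -0.1 -0.6] gap 0.398 q [-0.   -0.01  1.7  -0.    1.44 -0.56]
```

View pics/fin.png

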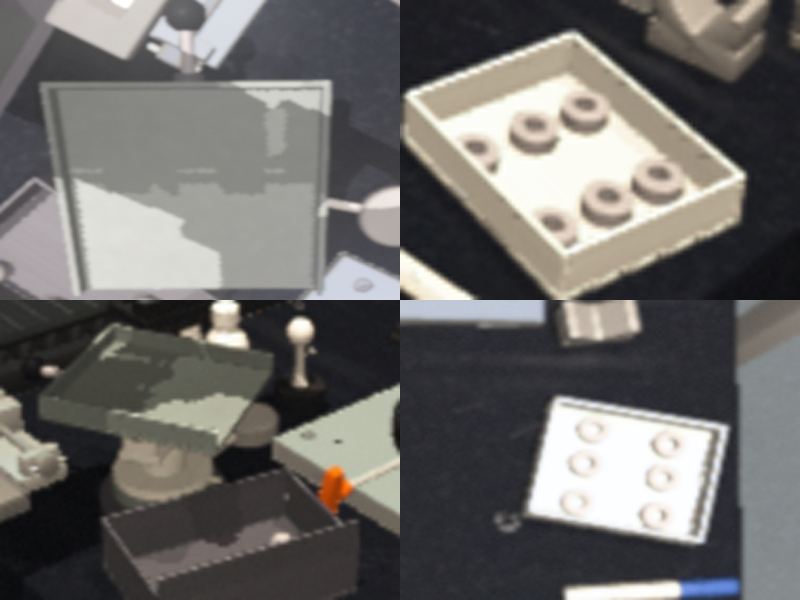

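```bash
python3 - <<'E'
from det import *
def yaw(n,a,b,z):
    c=dict(np.load(n+".npz"));A,B=onz(c,*a,z),onz(c,*b,z);d=B-A;return np.arctan2(d[1],d[0])-np.pi/2,np.linalg.norm(d),(A+B)[:2]/2
print("start",yaw("w1",(259.3,223.5),(391.3,222.9),.104))
print("after",yaw("w4",(212,75.1),(352.4,74),.111))
print("end",yaw("w8",(209.8,76),(355,74.2),.111))
S=cal("scene");T=cal("top")
# knob now: dark blob, triangulate top8/scene8 not needed if wrist+top agree
c=dict(np.load("w8.npz"));print("knob pred px",[proj(k,(.4815,.1622,.095)).round(1) for k in(c,T)])
w=cv2.imread("pics/w8.png");t=cv2.imread("pics/top8.png");a=cv2.imread("pics/top3.png")
R=lambda k,x0,y0,x1,y1:cv2.resize(k[y0:y1,x0:x1],(400,300),interpolation=cv2.INTER_CUBIC)
s0=cv2.imread("pics/scene0.png");s8=cv2.imread("pics/scene8.png")
cv2.imwrite("pics/fin2.png",np.vstack([np.hstack([R(k,255,170,335,230) for k in(s0,s8)]),np.hstack([R(w,200,10,360,130),R(w,330,130,490,250)])]))
E
```

```text
start (np.float64(-1.0155979659411436), np.float64(0.1429619877447792), array([0.50363219, 0.13046763]))
after (np.float64(-1.0106736264978662), np.float64(0.1425315337445515), array([0.50442047, 0.12874534]))
end (np.float64(-1.0054555728943202), np.float64(0.14500273258805435), array([0.50448721, 0.12716925]))
knob pred px [array([281.6,  32. ]), array([213.9, 229. ])]
```

View pics/fin2.png

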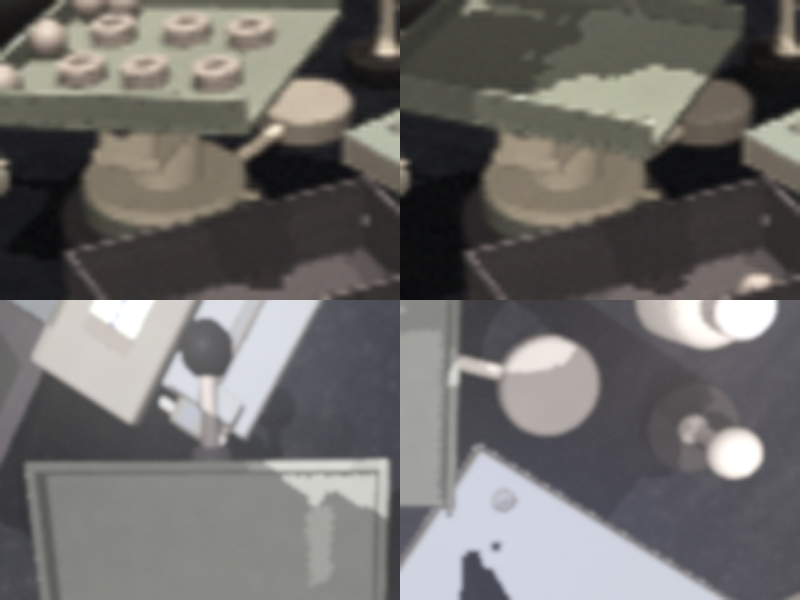

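```bash
python3 - <<'E'
from det import *
for n,u in(("w4",282),("w5",368),("w8",282)):
    c=dict(np.load(n+".npz"));g=cv2.imread(f"pics/{n}.png").max(2)[12:52,u-20:u+20]
    k=cv2.resize(g,None,fx=4,fy=4,interpolation=cv2.INTER_CUBIC)
    m=(k<75).astype(np.uint8);q,l,s,ce=cv2.connectedComponentsWithStats(m)
    h=cv2.HoughCircles(k,cv2.HOUGH_GRADIENT,1,200,param1=100,param2=10,minRadius=28,maxRadius=60)
    print(n,"hough",(h[0,0]/4+[u-20,12,0]).round(1) if h is not None else None,"pred",proj(c,(.4815,.1622,.095)).round(1),"campos",(-c["R"].T@c["t"]).round(4))
    # rear rim outer edge: strongest vertical gradient columns
    G=cv2.cvtColor(cv2.imread(f"pics/{n}.png"),6).astype(float)
    print([60+int(np.abs(np.diff(G[60:90,x])).argmax()) for x in range(u-60,u+61,20)])
E
```

```text
w4 hough [280.6  33.1  11.9] pred [280.8  33.7] campos [0.5574 0.1224 0.4381]
[74, 74, 74, 69, 74, 73, 73]
w5 hough [370.1  33.9  11.7] pred [367.6  34.7] campos [0.48   0.0761 0.4395]
[75, 75, 74, 81, 74, 74, 74]
w8 hough [279.6  31.1  13.7] pred [281.6  32. ] campos [0.5558 0.1215 0.4327]
[74, 74, 74, 68, 73, 73, 73]
```

```bash
python3 -c "
from h import *
st();print(env.close_job())"
```

```text
t 48.82 p [0.5998 0.0513 0.278 ] ya 0.554 F [-1.  -0.3  0.7] gap 0.402 q [-0.   -0.01  1.7  -0.    1.44 -0.56]
the job is handed in; nothing more can be done
None
```

The job is done and handed in at 48.8 s of the 210 s allowed. All four balls are in the bin, all six washers are in the tray, and the board is level and back home.

**What I did:** By the knob I swivelled the board about 0.78 rad to face the bin and tipped it to about 0.34. All four balls rolled off and all six washers stayed on. I then levelled the board, turned it back home, and moved the washers one by one into the tray. The tray was knocked about 17 mm aside while I was carrying the third washer. I saw the shift, measured the tray again and set that washer and the rest into its new place.

**Last checks:**
- **Washers:** the top and scene pictures show six in the tray, and the board is empty.
- **Balls:** I saw all four in the bin after tipping and again from the wrist camera before picking washers. The final picture covers only part of the bin.
- **Swivel:** the board's direction measured -1.016 rad at the start and -1.005 rad at the end. A small bit sticking out at the turntable's edge, which I take to be the pointer, sits at the same place in both scene pictures; I did not see the white mark itself close up.
- **Level:** the knob is within about 1 px of the level prediction. Heights measured at the board's corners allow a tilt of up to about 0.012 rad.

**Disagreements:**
- The wrist and top cameras differed by 1–2 mm.
- One washer met the tray floor with a 31 N push while it was set down, under the 40 N limit.

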